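# Load the screw jars and shine the torch on the tote

## Robot

A 6-joint arm with a two-finger parallel gripper is mounted at the origin on the work surface. World frame = base frame: x ahead of the robot, y to its left, z up, the work surface at z = 0. Lengths are in mm, angles in rad, forces in N, time in s.
With the tool pointing down it reaches from about 275 to 750 mm from the base axis. Payload 10.2 kg.
Tool frame: the origin (TCP) lies at the very end of the fingers, on their centre line; the grasp point (between the pads) lies 19 mm behind it (ctrl.pinch_z is the distance from the TCP to the grasp point, in mm); y points along the fingers, z is the direction in which the jaws open and shut, and the axes are right-handed (so a half turn about y gives the same grasp; the last joint's range is limited). The gripper opens to 85 mm and grips with 20 to 120 N. Pads are 22 mm wide; open, the fingers measure 114 mm over their backs; the gripper's body (76 mm by 85 mm) begins 54 mm behind the grasp point. The pads swing forward as they close: fully open they stand 13 mm farther back than shut.
Start: joints at [-1.456, 0.313, 1.498, -0, 1.331, -0.223], TCP at [173.979, -495.341, 231.294] pointing down, gripper open.
Joint ranges: [-2.94, 2.94], [-0.97, 2.17], [0.19, 2.56], [-1.23, 4.37], [0.02, 3.11], [-2.88, 2.88]. Speed limits (rad/s): [2.39, 2.39, 3.01, 3.14, 3.14, 3.14].

## Interface

Orientations are given as a unit quaternion [w, x, y, z].
In Python, from rig import sense, eyes, ctrl gives the robot as it stands. The module is installed in compiled form; this text tells all that it offers.
- The arm moves only by the shell command python3 -m handwheel 'ROWS' [FORCE]. ROWS is JSON, a list of rows, each an object of numbers: "grip": the finger opening in mm, from 0 to 85.4; "tx", "ty", "tz": the shift along the tool's x, y, z in mm; "wx", "wy", "wz": the turn, a rotation vector about the tool's x, y, z in rad. In form: [{"grip": .., "tx": .., "ty": .., "tz": .., "wx": .., "wy": .., "wz": ..}, ...]. A call has 1 to 10 rows; each row shifts and turns the commanded pose from where the row before left it, along the tool's axes as they then stand; what a row does not reach is not made up. A row lasts 1/12 s, in which the tool goes at most 41.7 mm and 7.16 degrees, less where a joint would pass 70% of its speed; a pose out of reach is approached as far as the arm can. A call is refused whole if a number of a shift passes 41.7 or a number of a turn 0.125, either way. A call with a gripper value outside its range is refused whole. The fingers move at their own pace and stop on an object; FORCE is the grip in N (left out, the last holds). Time passes only in rows, so rows that do not move let the fingers close. It gives the time, the measured TCP pose, the force and the opening at its end, in the units of the state.
- sense(): the state, without advancing time (a new reading comes with each control period).
- eyes.capture(name): name is "scene" or "top" or "wrist"; returns a dict with "pixels" (420x560x3 uint8, red, green, blue), "mtx" (3x3 intrinsics, pixels), "R" (3x3) and "t" (3): a world point X has camera coordinates R X + t. Camera axes: x right, y down, z forward; pixel columns grow to the right and rows downward; lengths in mm; the calibration is good to about 2 mm. A picture is of the moment at which its call begins. There is no depth.
- ctrl.finish_job(): hands the job in, once; it reports no verdict.
The state is a dict: "time_s": time; "joints": joint angles; "dq": joint speeds; "tau": joint torques, N m; "eef_pos": TCP position; "ee_rot": TCP orientation; "force": force on the tool from outside, world axes, zero at the start; "wrist_torque": the same for the moment, N m; "grip_width": opening from 0.0 (shut) to 1.0 (fully open).
Only numpy, scipy, OpenCV 4.12 (cv2) and the standard library are available. Lean on these libraries where they do the work, as an engineer would, in place of code of your own. Each camera call takes 0.05 s, during which the arm holds its last target.

## Task

Put the two red-lidded screw jars upright into the two empty cells of the blue tote, one per cell, set down and not dropped. Then draw the black torch out of its wooden block to check the load: hold it lens downward, slanted about halfway between upright and level, about a hand's width clear above the jar lids, with its beam aimed at the middle of the tote, and finish still holding it there. Leave everything else where it is.

Things in the scene. Friction and masses are not known exactly. Their poses are not given: they have to be found in the camera images.
- jar_red_1: red-lidded glass screw jar, cylinder 52 mm across and 100 mm tall (lid included, same width), about 0.2 kg; origin at the centre of its underside, z up
- jar_red_2: the other red-lidded glass screw jar, cylinder 52 mm across and 100 mm tall (lid included, same width), about 0.2 kg; origin at the centre of its underside, z up
- jar_yellow: yellow-lidded glass screw jar, cylinder 52 mm across and 100 mm tall (lid included, same width), about 0.2 kg; origin at the centre of its underside, z up; stands on the table among the red ones; leave it alone
- jar_green_1: green-lidded glass screw jar, cylinder 52 mm across and 100 mm tall (lid included, same width), about 0.2 kg; origin at the centre of its underside, z up; already in a cell of the tote; leave it there
- jar_green_2: the other green-lidded glass screw jar, cylinder 52 mm across and 100 mm tall (lid included, same width), about 0.2 kg; origin at the centre of its underside, z up; already in the cell diagonally opposite; leave it there
- tote: blue open tray, 170 x 170 mm, walls 50 mm high and 5 mm thick, one divider each way (5 mm thick, full wall height), so four square cells of 77 mm; floor 5 mm thick; it does not move. Origin under its centre, x and y along its sides. Cell centres 41 mm from the centre in x and y
- cell_a (a point): centre of the floor of one empty cell of the tote (on top of the 5 mm floor), axes as the tote's
- cell_b (a point): centre of the floor of the other empty cell, diagonally opposite
- tote_mid (a point): point above the centre of the tote, 55 mm above the table: the middle of the tote, where the beam is to be aimed
- block: wooden block 70 x 70 x 70 mm, fixed to the table, with a round hole in its top 38 mm wide and 55 mm deep (hole floor 15 mm above the table), holding the torch; origin at the centre of its underside
- block_mouth (a point): centre of the hole's mouth, 70 mm above the table
- torch: black round torch 170 mm long, about 0.16 kg, stands loosely in the block lens down: head 34 mm across for the first 32 mm from the lens, then a straight barrel 28 mm across up to the tail with an orange band near the end; 115 mm of it stands out of the block, its tail 185 mm above the table; origin at the centre of the lens face, z from the lens along the barrel to the tail (up at the start), so the beam goes along -z
- tape_roll: roll of masking tape lying flat, 96 mm across, 25 mm high; leave alone; origin at the centre of its underside
- tape_measure: red tape measure, 68 x 40 x 62 mm high; leave alone; origin at the centre of its underside
- screwdriver: screwdriver lying on the table beyond the torch block; leave alone
- glue: white glue bottle with a red cap, 52 mm across and 120 mm tall; leave alone; origin at the centre of its underside
Mind the look-alikes: they are no part of the job. Leave any green look-alike of the torch alone.

How it is judged (in metres and radians):
On the way, in this order (a step that is already met when the one before it is completed fails the run):
1. both red-lidded jars stand released in the two empty cells, one each, while the torch is still upright in its block ((((horizontal distance between jar_red_1 and cell_a below 0.022 m and z of jar_red_1 in the frame of cell_a between -0.006 and 0.006 m and angle between jar_red_1's own z axis and vertical below 0.12 rad) and (horizontal distance between jar_red_2 and cell_b below 0.022 m and z of jar_red_2 in the frame of cell_b between -0.006 and 0.006 m and angle between jar_red_2's own z axis and vertical below 0.12 rad)) or ((horizontal distance between jar_red_1 and cell_b below 0.022 m and z of jar_red_1 in the frame of cell_b between -0.006 and 0.006 m and angle between jar_red_1's own z axis and vertical below 0.12 rad) and (horizontal distance between jar_red_2 and cell_a below 0.022 m and z of jar_red_2 in the frame of cell_a between -0.006 and 0.006 m and angle between jar_red_2's own z axis and vertical below 0.12 rad))) and contact force between the fingers and jar_red_1 below 0.1 N and contact force between the fingers and jar_red_2 below 0.1 N and angle between torch's own z axis and vertical below 0.2 rad and horizontal distance between torch and block_mouth below 0.03 m and height (world z) of torch below 0.035 m), for 0.2 s.
2. the torch is drawn clear of its block, held by the fingers (height (world z) of torch above 0.08 m and contact force between the fingers and torch above 0.5 N), for 0.1 s.
At the end, for the whole second after the job is handed in: Red jars released, upright (7 deg), still, each on the floor of its own cell (22 mm). Fingers alone hold the still torch: lens down, 150 mm or more above the table, 30-60 deg from upright, beam line within 50 mm of the tote's middle (torch x, y), ahead of the lens. All else within 30 mm ((((horizontal distance between jar_red_1 and cell_a below 0.022 m and z of jar_red_1 in the frame of cell_a between -0.006 and 0.006 m and angle between jar_red_1's own z axis and vertical below 0.12 rad) and (horizontal distance between jar_red_2 and cell_b below 0.022 m and z of jar_red_2 in the frame of cell_b between -0.006 and 0.006 m and angle between jar_red_2's own z axis and vertical below 0.12 rad)) or ((horizontal distance between jar_red_1 and cell_b below 0.022 m and z of jar_red_1 in the frame of cell_b between -0.006 and 0.006 m and angle between jar_red_1's own z axis and vertical below 0.12 rad) and (horizontal distance between jar_red_2 and cell_a below 0.022 m and z of jar_red_2 in the frame of cell_a between -0.006 and 0.006 m and angle between jar_red_2's own z axis and vertical below 0.12 rad))) and contact force between the fingers and jar_red_1 below 0.1 N and contact force between the fingers and jar_red_2 below 0.1 N and linear speed of each of jar_red_1, jar_red_2, torch below 0.05 m/s and contact force between the fingers and torch above 1 N and height (world z) of torch above 0.15 m and angle between torch's own z axis and vertical between 0.52 and 1.05 rad and x of tote_mid in the frame of torch between -0.05 and 0.05 m and y of tote_mid in the frame of torch between -0.05 and 0.05 m and z of tote_mid in the frame of torch below -0.03 m and contact force between torch and tote below 0.2 N and contact force between torch and block below 0.2 N and contact force between torch and jar_red_1 below 0.2 N and contact force between torch and jar_red_2 below 0.2 N and contact force between torch and jar_green_1 below 0.2 N and contact force between torch and jar_green_2 below 0.2 N and contact force between torch and jar_yellow below 0.2 N and contact force between torch and glue below 0.2 N and distance of each of jar_green_1, jar_green_2, jar_yellow, tape_roll, tape_measure, screwdriver, glue from where it was at the start of the episode below 0.03 m); the arm keeps its last pose, push and grip.
It fails at once if a bystander is pushed away by more than 30 mm (distance of any of jar_green_1, jar_green_2, jar_yellow, tape_roll, tape_measure, screwdriver, glue from where it was at the start of the episode above 0.03 m).
It fails at once if a red-lidded jar is dropped (falls freely from more than about 2 cm) ((contact force between the fingers and jar_red_1 below 0.05 N and linear speed of jar_red_1 above 0.65 m/s) or (contact force between the fingers and jar_red_2 below 0.05 N and linear speed of jar_red_2 above 0.65 m/s)).
It also fails if it takes over 70 s, if anything falls off the work surface, if the arm or the gripper's body presses on something with over 40 N, if the wrist force passes 120 N, or if a joint passes its speed limit or range.

## Working session

There is one attempt and no reset: what is moved stays moved. The work goes in short steps, Python scripts to look and compute and a shell command to move; the robot and the scene stay as the last step left them, time stands still between calls to the robot, and variables do not carry over. Pictures are saved under pics/ and viewed, and the job is handed in when it is done.

```bash
mkdir -p pics; python3 - <<'E'
from rig import sense, eyes, ctrl
import cv2, json
for n in ["scene","top","wrist"]:
    c=eyes.capture(n); cv2.imwrite(f"pics/{n}0.png",c["pixels"][:,:,::-1])
    print(n,c["mtx"].tolist(),c["R"].round(4).tolist(),c["t"].round(1).tolist())
print(sense())
E
```

```text
scene [[437.70010382199763, 0.0, 275.85178280990493], [0.0, 437.70010382199763, 210.2347214322841], [0.0, 0.0, 1.0]] [[-0.2451, 0.9693, -0.0171], [0.6484, 0.1508, -0.7462], [-0.7208, -0.194, -0.6655]] [160.9, -334.5, 1418.3]
top [[425.28691693582925, 0.0, 276.25569968496416], [0.0, 425.28691693582925, 212.96046187765612], [0.0, 0.0, 1.0]] [[0.0094, -0.9996, -0.0269], [-0.9826, -0.0042, -0.1859], [0.1857, 0.0282, -0.9822]] [1.5, 600.1, 1017.7]
wrist [[352.0052091892017, 0.0, 281.5411970647216], [0.0, 352.0052091892017, 210.33901412495015], [0.0, 0.0, 1.0]] [[0.3309, -0.9436, -0.002], [-0.9004, -0.3164, 0.2988], [-0.2826, -0.097, -0.9543]] [-522.8, -37.8, 380.9]
{'time_s': 0.15, 'joints': array([-1.45638243e+00,  3.13332608e-01,  1.49823534e+00, -1.12076673e-05,
        1.33097411e+00, -2.23388846e-01]), 'dq': array([ 0.00022651, -0.00204651, -0.00145148, -0.00040166,  0.00150067,
       -0.00013469]), 'tau': array([ 1.44804515e-03, -4.12369716e+01, -2.59797066e+01, -2.06827021e-04,
        3.17054066e-03, -2.49929187e-06]), 'eef_pos': array([ 173.96327604, -495.15120362,  230.87108479]), 'ee_rot': array([ 0.11887962, -0.11885075,  0.69737982, -0.69670907]), 'force': array([-0.43707853, -0.24197489, -0.92261845]), 'wrist_torque': array([-0.00134124,  0.00810065, -0.01752568]), 'grip_width': 1.0009475933484737}
```

View pics/scene0.png

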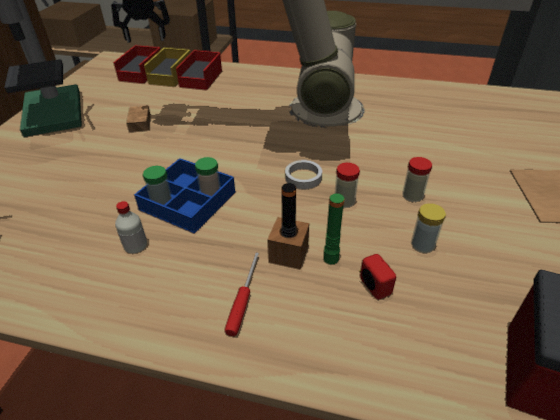

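View pics/top0.png

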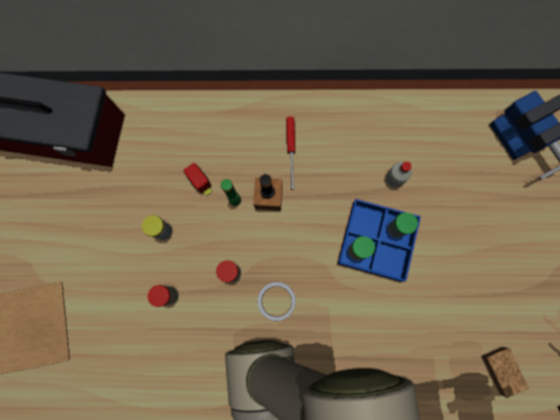

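View pics/wrist0.png

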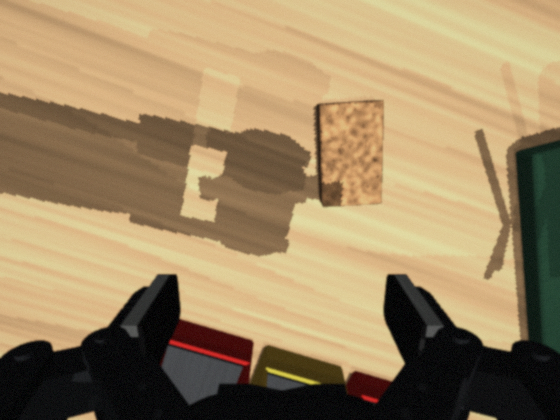

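Candidates for red jars, in the scene and top views:
- Red jar A: scene (347,171), top (227,271).
- Red jar B: scene (418,165), top (158,296).
- Look-alikes for the jars: the yellow jar at top (152,226), the glue's red cap at top (406,167), and the tape measure at top (197,178).
- Torch: black at top (266,182). The green look-alike at top (230,190) stays put.

Close crops next.

```bash
python3 - <<'E'
import cv2
a=cv2.imread("pics/top0.png"); 
cv2.imwrite("pics/tc1.png",cv2.resize(a[160:320,130:310],None,fx=4,fy=3.75,interpolation=2)[:600] if 0 else cv2.resize(a[165:315,130:330],None,fx=4,fy=4,interpolation=2))
cv2.imwrite("pics/tc2.png",cv2.resize(a[150:300,320:440],None,fx=4,fy=4,interpolation=2))
b=cv2.imread("pics/scene0.png")
cv2.imwrite("pics/sc1.png",cv2.resize(b[145:295,255:455],None,fx=4,fy=4,interpolation=2))
cv2.imwrite("pics/sc2.png",cv2.resize(b[140:270,105:305],None,fx=4,fy=4,interpolation=2))
E
```

```text
(no output)
```

View pics/tc1.png

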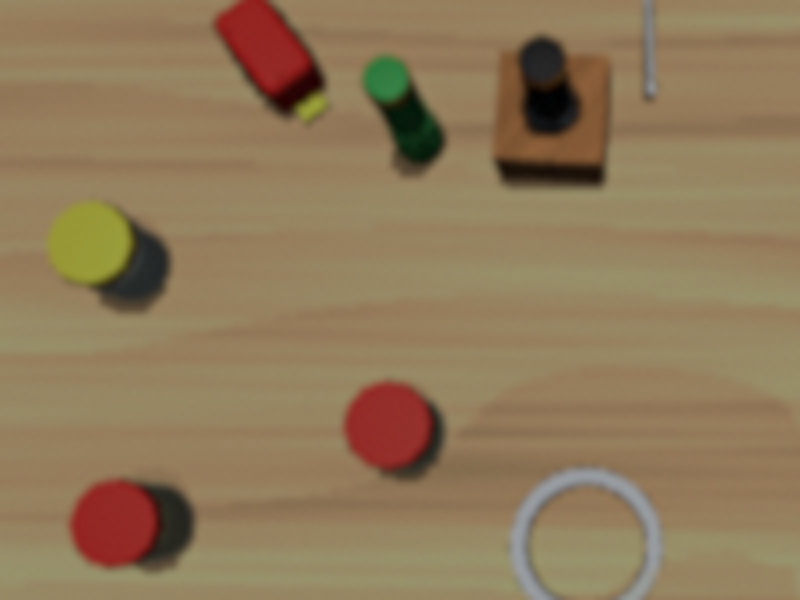

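View pics/tc2.png

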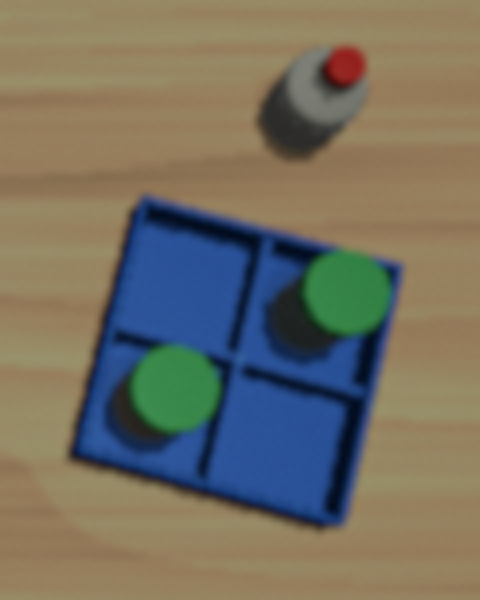

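View pics/sc1.png

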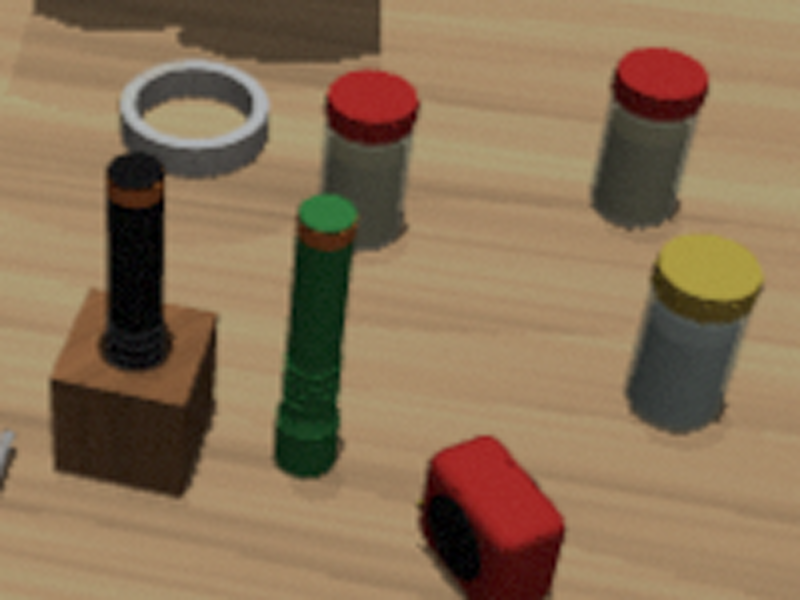

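View pics/sc2.png

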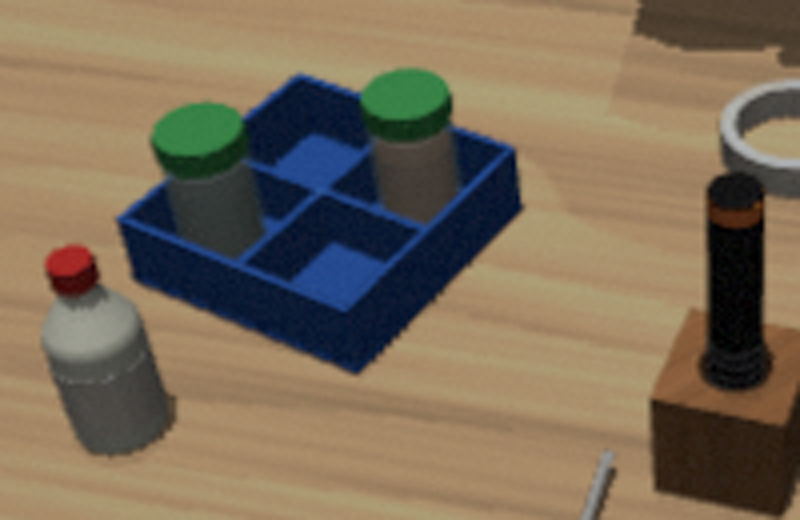

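```bash
cat > h.py <<'E'
import numpy as np, cv2
from rig import sense, eyes
from scipy.spatial.transform import Rotation as Rn
def back(c,uv,z):
    d=c["R"].T@np.linalg.inv(c["mtx"])@np.array([uv[0],uv[1],1.]); o=-c["R"].T@c["t"]
    return o+d*(z-o[2])/d[2]
def proj(c,X):
    p=c["mtx"]@(c["R"]@np.array(X,float)+c["t"]); return p[:2]/p[2]
def st():
    s=sense(); q=s["ee_rot"]; return s, Rn.from_quat([q[1],q[2],q[3],q[0]]).as_matrix()
E
python3 - <<'E'
from h import *
T=eyes.capture("top");S=eyes.capture("scene")
for n,uv,z in [("redA",(227.25,271.25),100),("redB",(158.75,295.5),100),("yel",(152.5,225.5),100),("torch",(265.5,180),185),("gtorch",(226.5,185),170),
 ("t1",(355.75,199.5),50),("t2",(420.5,216),50),("t3",(405,281.5),50),("t4",(338.25,264.5),50),("g1",(406.75,223),105),("g2",(364,247),105),("glue",(406.25,166.5),120),
 ("b1",(255.2,178),70),("b2",(282,178.7),70),("b3",(280.7,205.7),70),("b4",(254.2,205),70),("tapeR",(276.5,301),25),("tm",(197,175),62),("sd",(292,190),5)]:
    print(n,back(T,uv,z).round(1))
print("scene")
for n,uv,z in [("redA",(348,170),100),("redB",(420.2,164.2),100),("yel",(432,213.5),100),("torch",(289,187),185),("g1",(155,174),105),("g2",(206.5,164.5),105),
 ("t1",(135.5,194.5),50),("t2",(180,159),50),("t3",(233.5,177.5),50),("t4",(192.5,217),50),("btm tor",(0,0),0)]:
    print(n,back(S,uv,z).round(1))
s,R=st(); print(R.round(3))
E
```

```text
redA [450.9 119.1 100. ]
redB [393. 279. 100.]
yel [559.5 304.5 100. ]
torch [651.2  26.8 185. ]
gtorch [643.2 116.9 170. ]
t1 [ 637.  -196.1   50. ]
t2 [ 595. -357.   50.]
t3 [ 432.  -310.8   50. ]
t4 [ 472.2 -148.9   50. ]
g1 [ 567.9 -306.5  105. ]
g2 [ 510.  -203.7  105. ]
glue [ 703.  -307.6  120. ]
b1 [687.5  59.5  70. ]
b2 [685.8  -8.5  70. ]
b3 [616.   -5.7  70. ]
b4 [617.5  60.7  70. ]
tapeR [381.8   3.8  25. ]
tm [697.3 210.   62. ]
sd [672.4 -34.4   5. ]
scene
redA [461.6 121.7 100. ]
redB [402.5 280.2 100. ]
yel [570.4 304.4 100. ]
torch [655.3  28.3 185. ]
g1 [ 580.1 -299.   105. ]
g2 [ 519.7 -198.2  105. ]
t1 [ 598.6 -351.8   50. ]
t2 [ 441.7 -307.9   50. ]
t3 [ 485.3 -148.6   50. ]
t4 [ 640.9 -191.7   50. ]
btm tor [ -786.3 -1894.4     0. ]
[[-0.943 -0.     0.331]
 [-0.331  0.001 -0.943]
 [-0.    -1.    -0.001]]
```

First I turn the jaws to the tote's empty-cell diagonal, about 30°, which also suits both jars.

```bash
python3 -m handwheel '[{"wy":-0.125},{"wy":-0.125},{"wy":-0.125},{"wy":-0.125},{"wy":-0.125},{"wy":-0.125},{"wy":-0.125},{"wy":-0.125},{"wy":-0.125},{"wy":-0.125}]' 60; python3 -m handwheel '[{"wy":-0.125},{"wy":-0.125},{"wy":-0.125},{"wy":-0.125},{},{}]'; cat > d.py <<'E'
import sys
from h import *
s,R=st(); t=np.array([float(v) for v in sys.argv[1:4]])
print("t",round(s["time_s"],2),"tcp",s["eef_pos"].round(1),"tooly",R[:,1].round(3),"jaw",np.degrees(np.arctan2(R[1,2],R[0,2])).round(1),"q",s["joints"].round(3),"F",s["force"].round(1),"g",round(s["grip_width"],3))
print("tool delta",(R.T@(t-s["eef_pos"])).round(1))
E
python3 d.py 455 120 231
```

```text
t 0.25 tcp [ 174.  -495.2  231. ] tooly [-0.     0.001 -1.   ] jaw -70.6 q [-1.456  0.313  1.498 -0.     1.331 -0.223] F [-0.3 -0.6 -0.5] g 1.0
tool delta [-4.691e+02  4.000e-01 -4.873e+02]invalid input
invalid input
```

```bash
python3 -m handwheel '[{"grip":85,"tx":0,"ty":0,"tz":0,"wx":0,"wy":-0.125,"wz":0},{"grip":85,"tx":0,"ty":0,"tz":0,"wx":0,"wy":-0.125,"wz":0},{"grip":85,"tx":0,"ty":0,"tz":0,"wx":0,"wy":-0.125,"wz":0},{"grip":85,"tx":0,"ty":0,"tz":0,"wx":0,"wy":-0.125,"wz":0},{"grip":85,"tx":0,"ty":0,"tz":0,"wx":0,"wy":-0.125,"wz":0},{"grip":85,"tx":0,"ty":0,"tz":0,"wx":0,"wy":-0.125,"wz":0},{"grip":85,"tx":0,"ty":0,"tz":0,"wx":0,"wy":-0.125,"wz":0}]' 60;  python3 d.py 455 120 231
```

```text
time_s: 0.83
eef_pos: [174.0, -495.3, 231.2]
ee_rot: [0.405, -0.405, 0.58, -0.58]
force: [-0.7, 0.4, 0.5]
grip_width: 0.995
t 0.83 tcp [ 174.  -495.3  231.2] tooly [ 0.  0. -1.] jaw -20.2 q [-1.456  0.313  1.498  0.     1.331 -1.105] F [-0.7  0.4  0.5] g 0.995
tool delta [-6.744e+02  4.000e-01  5.180e+01]
```

```bash
python3 -m handwheel '[{"grip":85,"tx":-37,"ty":0,"tz":3,"wx":0,"wy":0,"wz":0},{"grip":85,"tx":-37,"ty":0,"tz":3,"wx":0,"wy":0,"wz":0},{"grip":85,"tx":-37,"ty":0,"tz":3,"wx":0,"wy":0,"wz":0},{"grip":85,"tx":-37,"ty":0,"tz":3,"wx":0,"wy":0,"wz":0},{"grip":85,"tx":-37,"ty":0,"tz":3,"wx":0,"wy":0,"wz":0},{"grip":85,"tx":-37,"ty":0,"tz":3,"wx":0,"wy":0,"wz":0},{"grip":85,"tx":-37,"ty":0,"tz":3,"wx":0,"wy":0,"wz":0},{"grip":85,"tx":-37,"ty":0,"tz":3,"wx":0,"wy":0,"wz":0},{"grip":85,"tx":-37,"ty":0,"tz":3,"wx":0,"wy":0,"wz":0},{"grip":85,"tx":-37,"ty":0,"tz":3,"wx":0,"wy":0,"wz":0}]'
python3 -m handwheel '[{"grip":85,"tx":-38,"ty":0,"tz":3,"wx":0,"wy":0,"wz":0},{"grip":85,"tx":-38,"ty":0,"tz":3,"wx":0,"wy":0,"wz":0},{"grip":85,"tx":-38,"ty":0,"tz":3,"wx":0,"wy":0,"wz":0},{"grip":85,"tx":-38,"ty":0,"tz":3,"wx":0,"wy":0,"wz":0},{"grip":85,"tx":-38,"ty":0,"tz":3,"wx":0,"wy":0,"wz":0},{"grip":85,"tx":-38,"ty":0,"tz":3,"wx":0,"wy":0,"wz":0},{"grip":85,"tx":-38,"ty":0,"tz":3,"wx":0,"wy":0,"wz":0},{"grip":85,"tx":-38,"ty":0,"tz":0,"wx":0,"wy":0,"wz":0},{"grip":85,"tx":0,"ty":0,"tz":0,"wx":0,"wy":0,"wz":0},{"grip":85,"tx":0,"ty":0,"tz":0,"wx":0,"wy":0,"wz":0}]'
python3 -m handwheel '[{"grip":85,"tx":0,"ty":0,"tz":0,"wx":0,"wy":-0.125,"wz":0},{"grip":85,"tx":0,"ty":0,"tz":0,"wx":0,"wy":-0.125,"wz":0},{"grip":85,"tx":0,"ty":0,"tz":0,"wx":0,"wy":-0.125,"wz":0},{"grip":85,"tx":0,"ty":0,"tz":0,"wx":0,"wy":-0.125,"wz":0},{"grip":85,"tx":0,"ty":0,"tz":0,"wx":0,"wy":-0.125,"wz":0},{"grip":85,"tx":0,"ty":0,"tz":0,"wx":0,"wy":-0.125,"wz":0},{"grip":85,"tx":0,"ty":0,"tz":0,"wx":0,"wy":-0.125,"wz":0},{"grip":85,"tx":0,"ty":0,"tz":0,"wx":0,"wy":0,"wz":0}]'
python3 d.py 455 120 231
python3 - <<'E'
from h import *
c=eyes.capture("wrist");cv2.imwrite("pics/w1.png",c["pixels"][:,:,::-1])
E
```

```text
time_s: 1.67
eef_pos: [332.0, -157.6, 231.5]
ee_rot: [-0.403, 0.403, -0.581, 0.581]
force: [0.6, -0.3, 0.1]
grip_width: 0.996
time_s: 2.5
eef_pos: [457.8, 119.4, 230.9]
ee_rot: [0.404, -0.404, 0.581, -0.58]
force: [-0.0, 0.1, -1.0]
grip_width: 0.993
time_s: 3.17
eef_pos: [457.7, 116.9, 231.4]
ee_rot: [-0.612, 0.612, -0.355, 0.355]
force: [0.0, -0.1, -0.4]
grip_width: 0.993
t 3.17 tcp [457.7 116.9 231.4] tooly [-0. -0. -1.] jaw 29.8 q [ 1.000e-03  1.970e-01  1.648e+00 -0.000e+00  1.297e+00 -5.180e-01] F [ 0.  -0.1 -0.4] g 0.993
tool delta [-4.   0.4 -0.8]
```

View pics/w1.png

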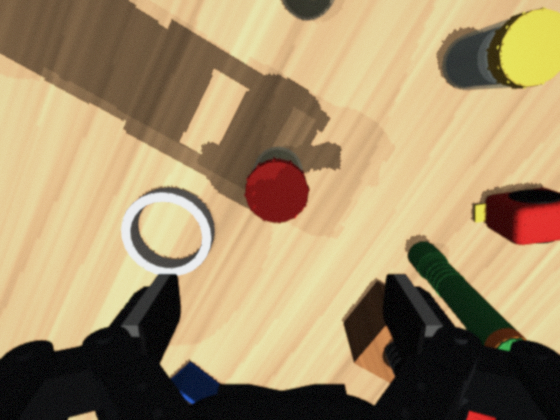

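```bash
python3 - <<'E'
from h import *
c=eyes.capture("wrist")
im=c["pixels"]; m=((im[:,:,0]>90)&(im[:,:,1]<60)&(im[:,:,2]<70)).astype(np.uint8); m[:, 400:]=0
n,l,s,ce=cv2.connectedComponentsWithStats(m); i=1+np.argmax(s[1:,4]); print(s[i],ce[i])
for z in (95,100): print(back(c,(277,190),z).round(1))
p=proj(c,(457,120,100));print(p)
print("roll",back(c,(168,232),12).round(1),"yel",back(c,(536,48),100).round(1),"greentorch tail",back(c,(512,345),170).round(1))
E
```

```text
[ 244  160   64   62 3010] [275.74750831 191.06744186]
[451.9 122.5  95. ]
[451.3 123.7 100. ]
[280.93076441 197.18603393]
roll [379.9   3.6  12. ] yel [561.6 305.4 100. ] greentorch tail [638.8 122.7 170. ]
```

Wrist view: the red lid sits at (276,191), which gives (451,123). The top view gives (451,119), so they agree within about 4 mm. The yellow jar and tape roll in this view are not the target. Descending.

```bash
python3 d.py 452.5 122 62; python3 -m handwheel '[{"grip":85,"tx":-7,"ty":30,"tz":-2,"wx":0,"wy":0,"wz":0},{"grip":85,"tx":0,"ty":35,"tz":0,"wx":0,"wy":0,"wz":0},{"grip":85,"tx":0,"ty":35,"tz":0,"wx":0,"wy":0,"wz":0},{"grip":85,"tx":0,"ty":35,"tz":0,"wx":0,"wy":0,"wz":0},{"grip":85,"tx":0,"ty":20,"tz":0,"wx":0,"wy":0,"wz":0},{"grip":85,"tx":0,"ty":14,"tz":0,"wx":0,"wy":0,"wz":0},{"grip":85,"tx":0,"ty":0,"tz":0,"wx":0,"wy":0,"wz":0}]'
python3 d.py 452.5 122 62
python3 - <<'E'
from h import *
for n in ("wrist","scene"):
    c=eyes.capture(n);im=c["pixels"][:,:,::-1]
    if n=="scene": im=cv2.resize(im[100:250,240:440],None,fx=4,fy=4)
    cv2.imwrite(f"pics/{n}2.png",im)
E
```

```text
t 3.27 tcp [457.8 117.2 231.4] tooly [ 0. -0. -1.] jaw 29.3 q [ 0.002  0.197  1.648 -0.     1.297 -0.51 ] F [-0.4 -0.7 -0.1] g 0.995
tool delta [ -6.8 169.4  -2.3]
time_s: 3.85
eef_pos: [451.1, 122.7, 59.9]
ee_rot: [-0.61, 0.611, -0.358, 0.355]
force: [-1.3, 0.8, -0.3]
grip_width: 0.997
t 3.85 tcp [451.1 122.7  59.9] tooly [-0.005 -0.    -1.   ] jaw 29.4 q [ 0.014  0.415  1.862 -0.     0.87  -0.499] F [-1.3  0.8 -0.3] g 0.997
tool delta [ 1.3 -2.1  0.9]
```

View pics/wrist2.png

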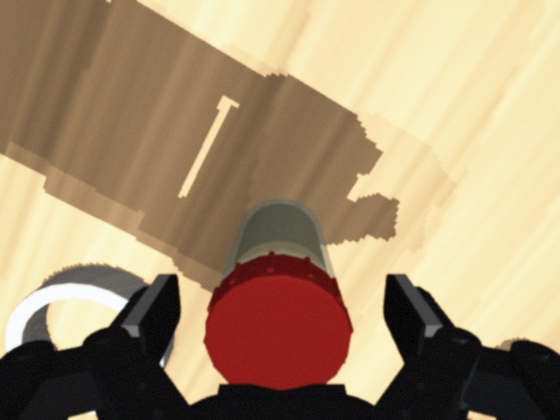

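View pics/scene2.png

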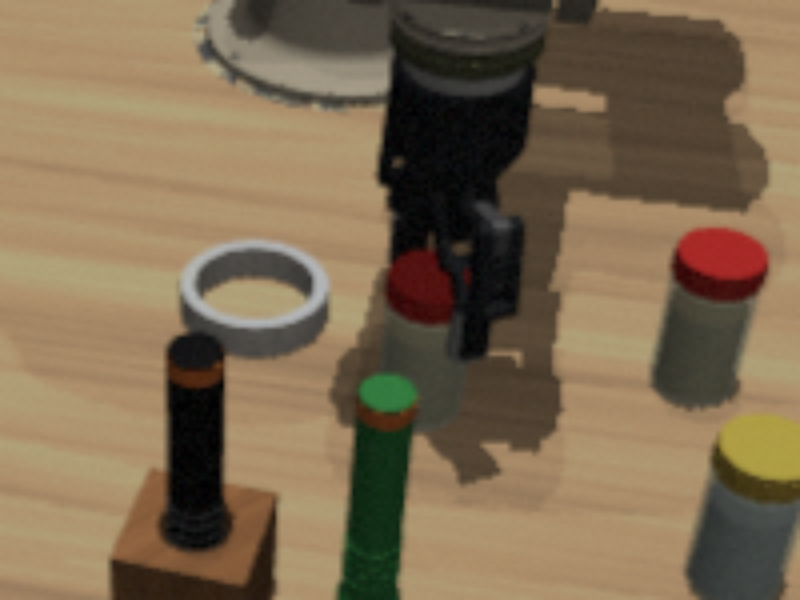

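The jar stands between the fingers: lid centre at (278,330), the finger midline at column 281. I'll check the offset across the pads before closing.

```bash
python3 - <<'E'
from h import *
c=eyes.capture("wrist"); s,R=st()
print(s["eef_pos"].round(1))
p=back(c,(278,330),100); print(p.round(1),(R.T@(p-s["eef_pos"])).round(1))
# lid left/right edges check of diameter
a=back(c,(205,330),100);b=back(c,(352,330),100);print(np.linalg.norm(a-b))
E
```

```text
[453.3 122.9  63.3]
[452.5 123.3 100. ] [ -0.7 -36.7  -0.5]
51.72275301095946
```

Centred within 1 mm, and the measured diameter is 51.7 mm against the stated 52. Closing.

```bash
python3 -m handwheel '[{"grip":45,"tx":0,"ty":0,"tz":0,"wx":0,"wy":0,"wz":0},{"grip":45,"tx":0,"ty":0,"tz":0,"wx":0,"wy":0,"wz":0},{"grip":45,"tx":0,"ty":0,"tz":0,"wx":0,"wy":0,"wz":0},{"grip":45,"tx":0,"ty":0,"tz":0,"wx":0,"wy":0,"wz":0},{"grip":45,"tx":0,"ty":0,"tz":0,"wx":0,"wy":0,"wz":0},{"grip":45,"tx":0,"ty":0,"tz":0,"wx":0,"wy":0,"wz":0},{"grip":45,"tx":0,"ty":0,"tz":0,"wx":0,"wy":0,"wz":0},{"grip":45,"tx":0,"ty":0,"tz":0,"wx":0,"wy":0,"wz":0}]' 50
python3 -m handwheel '[{"grip":45,"tx":0,"ty":-25,"tz":0,"wx":0,"wy":0,"wz":0},{"grip":45,"tx":0,"ty":-35,"tz":0,"wx":0,"wy":0,"wz":0},{"grip":45,"tx":0,"ty":-35,"tz":0,"wx":0,"wy":0,"wz":0},{"grip":45,"tx":0,"ty":-35,"tz":0,"wx":0,"wy":0,"wz":0},{"grip":45,"tx":0,"ty":-30,"tz":0,"wx":0,"wy":0,"wz":0},{"grip":45,"tx":0,"ty":0,"tz":0,"wx":0,"wy":0,"wz":0}]'
python3 d.py 486 -281 222
python3 - <<'E'
from h import *
c=eyes.capture("wrist");cv2.imwrite("pics/w3.png",c["pixels"][:,:,::-1])
E
```

```text
time_s: 4.67
eef_pos: [452.9, 123.1, 63.2]
ee_rot: [0.611, -0.611, 0.355, -0.356]
force: [-3.4, -1.5, 7.2]
grip_width: 0.599
time_s: 5.17
eef_pos: [454.7, 123.3, 228.1]
ee_rot: [0.613, -0.609, 0.352, -0.359]
force: [1.0, 0.1, -1.7]
grip_width: 0.598
t 5.17 tcp [454.7 123.3 228.1] tooly [ 0.01  0.   -1.  ] jaw 29.6 q [ 0.015  0.191  1.664  0.     1.276 -0.502] F [ 1.   0.1 -1.7] g 0.598
tool delta [ 366.9    6.4 -172.7]
```

View pics/w3.png

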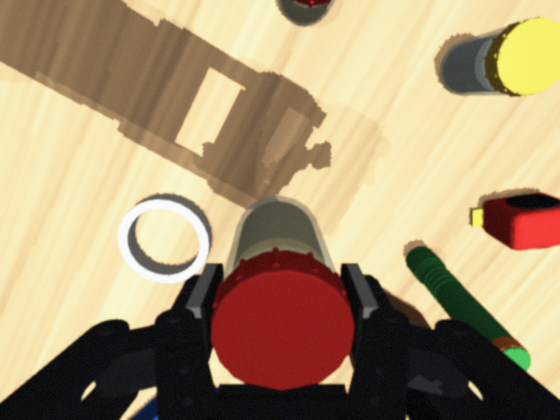

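The lid is held squarely between the pads and the opening reads 51 mm. Carrying the jar over the near empty cell, the one by tote corner t3.

```bash
python3 -m handwheel '[{"grip":45,"tx":20,"ty":0,"tz":-9,"wx":0,"wy":0,"wz":0},{"grip":45,"tx":35,"ty":0,"tz":-16,"wx":0,"wy":0,"wz":0},{"grip":45,"tx":35,"ty":0,"tz":-16,"wx":0,"wy":0,"wz":0},{"grip":45,"tx":35,"ty":0,"tz":-16,"wx":0,"wy":0,"wz":0},{"grip":45,"tx":35,"ty":0,"tz":-16,"wx":0,"wy":0,"wz":0},{"grip":45,"tx":35,"ty":0,"tz":-16,"wx":0,"wy":0,"wz":0},{"grip":45,"tx":35,"ty":0,"tz":-16,"wx":0,"wy":0,"wz":0},{"grip":45,"tx":35,"ty":0,"tz":-16,"wx":0,"wy":0,"wz":0},{"grip":45,"tx":35,"ty":0,"tz":-16,"wx":0,"wy":0,"wz":0},{"grip":45,"tx":35,"ty":0,"tz":-16,"wx":0,"wy":0,"wz":0}]'
python3 -m handwheel '[{"grip":45,"tx":25,"ty":0,"tz":-13,"wx":0,"wy":0,"wz":0},{"grip":45,"tx":5,"ty":0,"tz":-4,"wx":0,"wy":0,"wz":0},{"grip":45,"tx":0,"ty":0,"tz":0,"wx":0,"wy":0,"wz":0},{"grip":45,"tx":0,"ty":0,"tz":0,"wx":0,"wy":0,"wz":0}]'
python3 d.py 486 -281 222
python3 - <<'E'
from h import *
c=eyes.capture("wrist");cv2.imwrite("pics/w4.png",c["pixels"][:,:,::-1])
c=eyes.capture("top");cv2.imwrite("pics/t4.png",cv2.resize(c["pixels"][150:300,320:440,::-1],None,fx=4,fy=4))
E
```

```text
time_s: 6.05
eef_pos: [484.5, -245.3, 220.6]
ee_rot: [0.611, -0.611, 0.357, -0.355]
force: [0.7, 0.1, -2.7]
grip_width: 0.6
time_s: 6.38
eef_pos: [484.9, -277.4, 221.0]
ee_rot: [0.611, -0.611, 0.357, -0.355]
force: [-0.4, 0.4, -1.3]
grip_width: 0.596
t 6.38 tcp [ 484.9 -277.4  221. ] tooly [-0.002  0.002 -1.   ] jaw 29.6 q [-0.729  0.396  1.408  0.     1.34  -1.246] F [-0.4  0.4 -1.3] g 0.596
tool delta [ 3.6 -1.  -0.9]
```

View pics/w4.png

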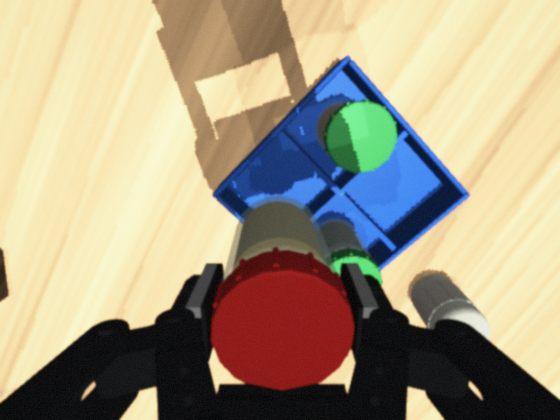

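View pics/t4.png

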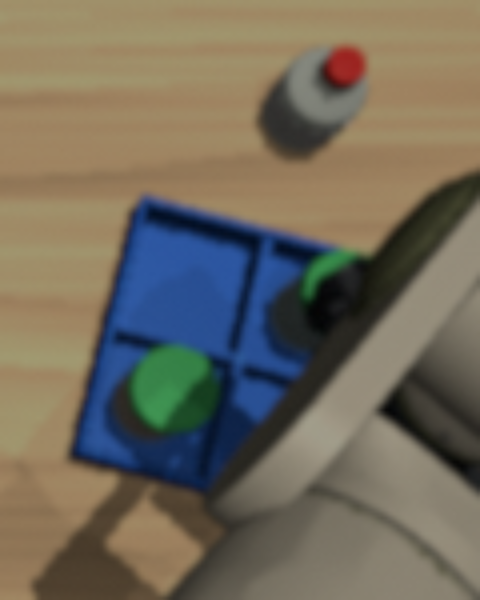

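Wrist view: tote rim corners at left (215,194), top (349,58) and right (468,194), divider crossing near (337,187), green lid at (361,136).

```bash
python3 - <<'E'
import cv2
a=cv2.imread("pics/w4.png"); cv2.imwrite("pics/w4c.png",cv2.resize(a[45:285,205:485],None,fx=2.5,fy=2.5,interpolation=2))
from h import *
c=eyes.capture("wrist")
L,T,Rr=[back(c,p,50) for p in ((215,194),(349,58),(468,194))]
for p in (L,T,Rr,(L+Rr)/2,back(c,(337,187),50),back(c,(361,136),105),back(c,(278,330),258)): print(p.round(1))
print(np.linalg.norm(L-T),np.linalg.norm(T-Rr))
E
```

```text
[ 435.5 -310.8   50. ]
[ 479.9 -152.1   50. ]
[ 638.6 -195.2   50. ]
[ 537.1 -253.    50. ]
[ 529.9 -249.4   50. ]
[ 510.3 -201.6  105. ]
[ 485.4 -277.2  258. ]
164.7988034645987 164.45388928192898
```

View pics/w4c.png

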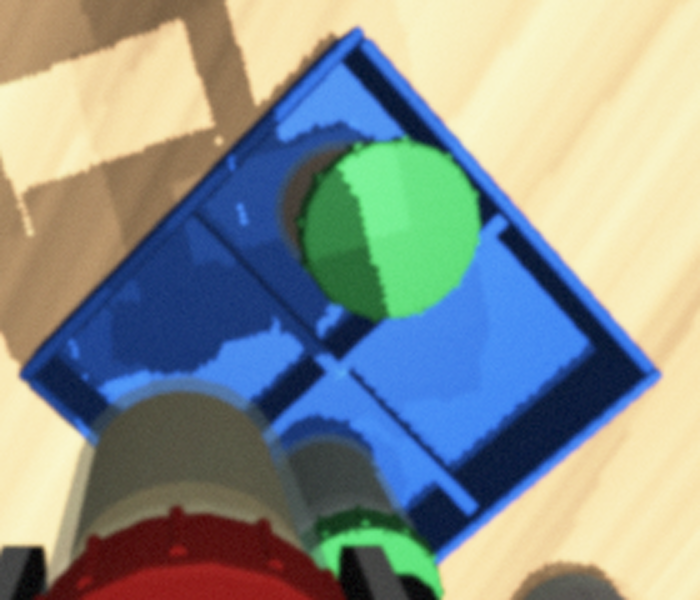

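```bash
python3 - <<'E'
from h import *
c=eyes.capture("wrist")
L,T,Rr=[back(c,p,50) for p in ((213.6,195.2),(349,56.5),(469.5,195.2))]
for p in (L,T,Rr,(L+Rr)/2,back(c,(340.2,191.8),50)): print(p.round(1))
print(np.linalg.norm(L-T),np.linalg.norm(T-Rr),np.degrees(np.arctan2(*(Rr-L)[[1,0]])))
E
```

```text
[ 435.  -312.6   50. ]
[ 479.5 -151.2   50. ]
[ 640.9 -195.4   50. ]
[ 538. -254.   50.]
[ 535.1 -251.9   50. ]
167.45857543139542 167.38551068684177 29.659377317502
```

```bash
python3 -m handwheel '[{"grip":45,"tx":3.5,"ty":10,"tz":-1.5,"wx":0,"wy":0,"wz":0},{"grip":45,"tx":0,"ty":30,"tz":0,"wx":0,"wy":0,"wz":0},{"grip":45,"tx":0,"ty":30,"tz":0,"wx":0,"wy":0,"wz":0},{"grip":45,"tx":0,"ty":30,"tz":0,"wx":0,"wy":0,"wz":0},{"grip":45,"tx":0,"ty":20,"tz":0,"wx":0,"wy":0,"wz":0},{"grip":45,"tx":0,"ty":15,"tz":0,"wx":0,"wy":0,"wz":0},{"grip":45,"tx":0,"ty":8,"tz":0,"wx":0,"wy":0,"wz":0},{"grip":45,"tx":0,"ty":0,"tz":0,"wx":0,"wy":0,"wz":0},{"grip":45,"tx":0,"ty":0,"tz":0,"wx":0,"wy":0,"wz":0}]'
python3 d.py 485.6 -281.4 68
```

```text
time_s: 7.33
eef_pos: [486.0, -281.9, 79.6]
ee_rot: [-0.611, 0.611, -0.355, 0.356]
force: [-0.2, 0.7, -2.4]
grip_width: 0.599
t 7.33 tcp [ 486.  -281.9   79.6] tooly [ 0. -0. -1.] jaw 29.6 q [-0.734  0.553  1.565  0.     1.024 -1.252] F [-0.2  0.7 -2.4] g 0.599
tool delta [-0.7 11.6 -0.1]
```

```bash
python3 -m handwheel '[{"grip":45,"tx":0,"ty":5,"tz":0,"wx":0,"wy":0,"wz":0},{"grip":45,"tx":0,"ty":3,"tz":0,"wx":0,"wy":0,"wz":0},{"grip":45,"tx":0,"ty":2,"tz":0,"wx":0,"wy":0,"wz":0},{"grip":45,"tx":0,"ty":0,"tz":0,"wx":0,"wy":0,"wz":0}]'
python3 -m handwheel '[{"grip":45,"tx":0,"ty":1.5,"tz":0,"wx":0,"wy":0,"wz":0},{"grip":45,"tx":0,"ty":0,"tz":0,"wx":0,"wy":0,"wz":0}]'
python3 - <<'E'
from h import *
c=eyes.capture("scene");cv2.imwrite("pics/s5.png",cv2.resize(c["pixels"][100:250,100:300,::-1],None,fx=4,fy=4))
E
```

```text
time_s: 7.67
eef_pos: [485.7, -281.9, 69.1]
ee_rot: [0.611, -0.611, 0.356, -0.355]
force: [0.2, -0.7, -1.7]
grip_width: 0.596
time_s: 7.83
eef_pos: [486.0, -282.3, 68.3]
ee_rot: [-0.611, 0.611, -0.355, 0.356]
force: [-0.3, -0.2, 0.7]
grip_width: 0.602
```

View pics/s5.png

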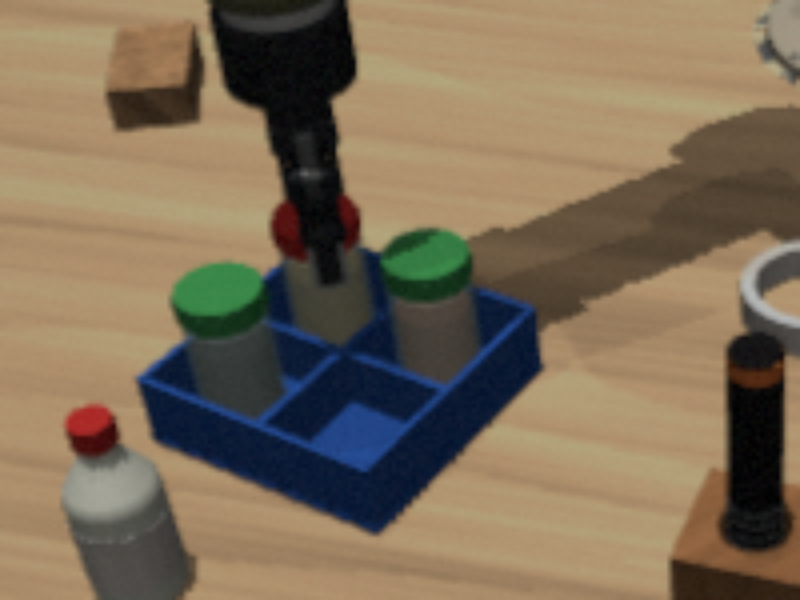

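The jar is in the far-left empty cell at (325,290), and the force shows contact starting. I'll nudge down a little, then release.

```bash
python3 -m handwheel '[{"grip":45,"tx":0,"ty":1,"tz":0,"wx":0,"wy":0,"wz":0},{"grip":45,"tx":0,"ty":0,"tz":0,"wx":0,"wy":0,"wz":0}]'
python3 -m handwheel '[{"grip":60,"tx":0,"ty":0,"tz":0,"wx":0,"wy":0,"wz":0},{"grip":70,"tx":0,"ty":0,"tz":0,"wx":0,"wy":0,"wz":0},{"grip":72,"tx":0,"ty":0,"tz":0,"wx":0,"wy":0,"wz":0},{"grip":72,"tx":0,"ty":0,"tz":0,"wx":0,"wy":0,"wz":0},{"grip":72,"tx":0,"ty":0,"tz":0,"wx":0,"wy":0,"wz":0}]'
python3 -m handwheel '[{"grip":72,"tx":0,"ty":-15,"tz":0,"wx":0,"wy":0,"wz":0},{"grip":72,"tx":0,"ty":-30,"tz":0,"wx":0,"wy":0,"wz":0},{"grip":72,"tx":0,"ty":-38,"tz":0,"wx":0,"wy":0,"wz":0},{"grip":72,"tx":0,"ty":-38,"tz":0,"wx":0,"wy":0,"wz":0},{"grip":72,"tx":0,"ty":-38,"tz":0,"wx":0,"wy":0,"wz":0},{"grip":85,"tx":0,"ty":0,"tz":0,"wx":0,"wy":0,"wz":0}]'
python3 d.py 393 281 228
python3 - <<'E'
from h import *
c=eyes.capture("wrist");cv2.imwrite("pics/w6.png",c["pixels"][:,:,::-1])
np.savez("w6.npz",**c)
E
```

```text
time_s: 8.05
eef_pos: [486.2, -282.6, 68.2]
ee_rot: [-0.611, 0.611, -0.355, 0.356]
force: [-2.5, -0.4, 10.1]
grip_width: 0.595
time_s: 8.47
eef_pos: [485.7, -281.9, 66.6]
ee_rot: [0.611, -0.611, 0.356, -0.355]
force: [0.4, -0.2, -0.7]
grip_width: 0.843
time_s: 8.97
eef_pos: [487.7, -283.5, 233.4]
ee_rot: [-0.61, 0.612, -0.351, 0.36]
force: [0.8, -0.8, 0.7]
grip_width: 0.961
t 8.97 tcp [ 487.7 -283.5  233.4] tooly [ 0.009 -0.008 -1.   ] jaw 29.6 q [-0.734  0.391  1.383  0.     1.355 -1.251] F [ 0.8 -0.8  0.7] g 0.961
tool delta [-5.374e+02 -2.000e-01  1.968e+02]
```

View pics/w6.png

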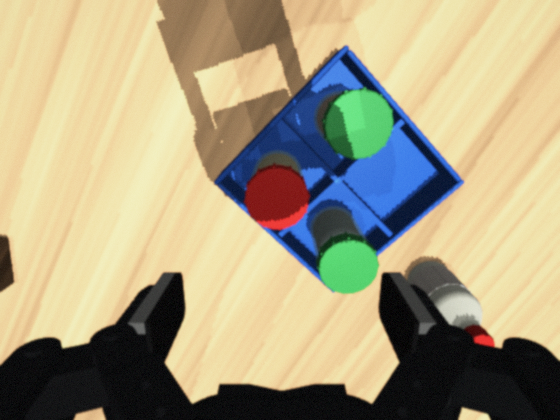

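Jar 1 stands in its cell with its lid at (278,197). On to jar B.

```bash
python3 - <<'E'
from h import *
c=dict(np.load("w6.npz"))
print("jar",back(c,(278,197),105).round(1)); 
L,T,Rr=[back(c,p,50) for p in ((215,183),(347,45.5),(463.5,182))]; print(L.round(1),T.round(1),Rr.round(1),((L+Rr)/2).round(1))
E
python3 -m handwheel '[{"grip":85,"tx":-20,"ty":0,"tz":7,"wx":0,"wy":0,"wz":0},{"grip":85,"tx":-36,"ty":0,"tz":13,"wx":0,"wy":0,"wz":0},{"grip":85,"tx":-36,"ty":0,"tz":13,"wx":0,"wy":0,"wz":0},{"grip":85,"tx":-36,"ty":0,"tz":13,"wx":0,"wy":0,"wz":0},{"grip":85,"tx":-36,"ty":0,"tz":13,"wx":0,"wy":0,"wz":0},{"grip":85,"tx":-36,"ty":0,"tz":13,"wx":0,"wy":0,"wz":0},{"grip":85,"tx":-36,"ty":0,"tz":13,"wx":0,"wy":0,"wz":0},{"grip":85,"tx":-36,"ty":0,"tz":13,"wx":0,"wy":0,"wz":0},{"grip":85,"tx":-36,"ty":0,"tz":13,"wx":0,"wy":0,"wz":0},{"grip":85,"tx":-36,"ty":0,"tz":13,"wx":0,"wy":0,"wz":0}]'
python3 -m handwheel '[{"grip":85,"tx":-36,"ty":0,"tz":13,"wx":0,"wy":0,"wz":0},{"grip":85,"tx":-36,"ty":0,"tz":13,"wx":0,"wy":0,"wz":0},{"grip":85,"tx":-36,"ty":0,"tz":13,"wx":0,"wy":0,"wz":0},{"grip":85,"tx":-36,"ty":0,"tz":13,"wx":0,"wy":0,"wz":0},{"grip":85,"tx":-30,"ty":0,"tz":13,"wx":0,"wy":0,"wz":0},{"grip":85,"tx":-15,"ty":0,"tz":6,"wx":0,"wy":0,"wz":0},{"grip":85,"tx":0,"ty":0,"tz":0,"wx":0,"wy":0,"wz":0},{"grip":85,"tx":0,"ty":0,"tz":0,"wx":0,"wy":0,"wz":0},{"grip":85,"tx":0,"ty":0,"tz":0,"wx":0,"wy":0,"wz":0}]'
python3 d.py 395 281 62
python3 - <<'E'
from h import *
c=eyes.capture("wrist");cv2.imwrite("pics/w7.png",c["pixels"][:,:,::-1])
im=c["pixels"]; m=((im[:,:,0]>90)&(im[:,:,1]<60)&(im[:,:,2]<70)).astype(np.uint8)
n,l,s,ce=cv2.connectedComponentsWithStats(m)
for i in range(1,n):
  if s[i,4]>300: print(s[i],ce[i],back(c,ce[i],100).round(1))
E
```

```text
jar [ 485.6 -281.9  105. ]
[ 434.4 -313.1   50. ] [ 478.5 -151.3   50. ] [ 639.2 -196.    50. ] [ 536.8 -254.5   50. ]
time_s: 9.85
eef_pos: [422.4, 80.1, 224.7]
ee_rot: [-0.611, 0.611, -0.356, 0.355]
force: [1.4, -0.5, 0.2]
grip_width: 0.996
time_s: 10.6
eef_pos: [391.7, 277.1, 225.0]
ee_rot: [-0.611, 0.612, -0.356, 0.355]
force: [-0.2, -0.7, -0.5]
grip_width: 0.993
t 10.6 tcp [391.7 277.1 225. ] tooly [-0.001 -0.001 -1.   ] jaw 29.6 q [ 0.371  0.219  1.637 -0.     1.287 -0.146] F [-0.2 -0.7 -0.5] g 0.993
tool delta [ -1.8 163.    5. ]
[ 251  167   66   62 3092] [283.77554981 197.22089263] [391.9 282.5 100. ]
```

View pics/w7.png

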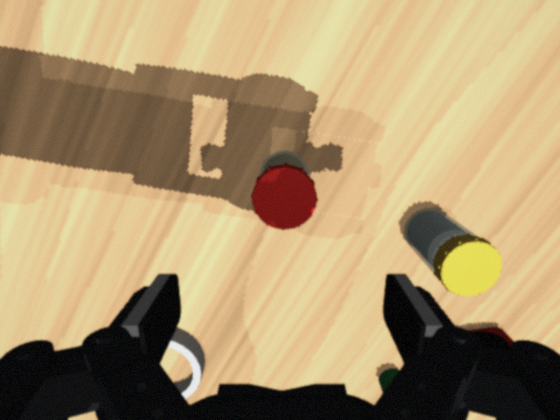

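Red lid B is at (284,197), which gives (392,282), with the yellow jar off at (470,265). The top view agrees within 3 mm. Descending.

```bash
python3 -m handwheel '[{"grip":85,"tx":-3.6,"ty":25,"tz":3.4,"wx":0,"wy":0,"wz":0},{"grip":85,"tx":0,"ty":35,"tz":0,"wx":0,"wy":0,"wz":0},{"grip":85,"tx":0,"ty":35,"tz":0,"wx":0,"wy":0,"wz":0},{"grip":85,"tx":0,"ty":35,"tz":0,"wx":0,"wy":0,"wz":0},{"grip":85,"tx":0,"ty":20,"tz":0,"wx":0,"wy":0,"wz":0},{"grip":85,"tx":0,"ty":12,"tz":0,"wx":0,"wy":0,"wz":0},{"grip":85,"tx":0,"ty":0,"tz":0,"wx":0,"wy":0,"wz":0},{"grip":85,"tx":0,"ty":0,"tz":0,"wx":0,"wy":0,"wz":0}]'
python3 d.py 393 282 62
python3 - <<'E'
from h import *
c=eyes.capture("wrist");cv2.imwrite("pics/w8.png",c["pixels"][:,:,::-1])
s,R=st();print(s["eef_pos"].round(1))
E
```

```text
time_s: 11.32
eef_pos: [393.2, 281.9, 63.9]
ee_rot: [-0.611, 0.611, -0.356, 0.356]
force: [0.3, 0.5, -0.1]
grip_width: 0.999
t 11.32 tcp [393.2 281.9  63.9] tooly [-0.001 -0.    -1.   ] jaw 29.5 q [ 0.379  0.435  1.815 -0.     0.892 -0.137] F [ 0.3  0.5 -0.1] g 0.999
tool delta [-0.2  1.9 -0.1]
[393.7 282.2  64.6]
```

View pics/w8.png

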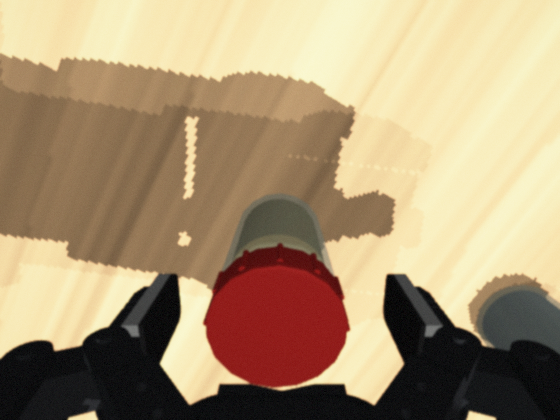

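The lid centre at (277,322) is about 2.5 mm off across the pads. I'll correct that, close and lift.

```bash
python3 -m handwheel '[{"grip":85,"tx":-2.5,"ty":0.5,"tz":-1,"wx":0,"wy":0,"wz":0},{"grip":45,"tx":0,"ty":0,"tz":0,"wx":0,"wy":0,"wz":0},{"grip":45,"tx":0,"ty":0,"tz":0,"wx":0,"wy":0,"wz":0},{"grip":45,"tx":0,"ty":0,"tz":0,"wx":0,"wy":0,"wz":0},{"grip":45,"tx":0,"ty":0,"tz":0,"wx":0,"wy":0,"wz":0},{"grip":45,"tx":0,"ty":0,"tz":0,"wx":0,"wy":0,"wz":0},{"grip":45,"tx":0,"ty":0,"tz":0,"wx":0,"wy":0,"wz":0},{"grip":45,"tx":0,"ty":0,"tz":0,"wx":0,"wy":0,"wz":0},{"grip":45,"tx":0,"ty":0,"tz":0,"wx":0,"wy":0,"wz":0}]' 50
python3 -m handwheel '[{"grip":45,"tx":0,"ty":-25,"tz":0,"wx":0,"wy":0,"wz":0},{"grip":45,"tx":0,"ty":-35,"tz":0,"wx":0,"wy":0,"wz":0},{"grip":45,"tx":0,"ty":-35,"tz":0,"wx":0,"wy":0,"wz":0},{"grip":45,"tx":0,"ty":-35,"tz":0,"wx":0,"wy":0,"wz":0},{"grip":45,"tx":0,"ty":-30,"tz":0,"wx":0,"wy":0,"wz":0},{"grip":45,"tx":0,"ty":0,"tz":0,"wx":0,"wy":0,"wz":0},{"grip":45,"tx":0,"ty":0,"tz":0,"wx":0,"wy":0,"wz":0}]'
python3 d.py 586.4 -224.5 225
python3 - <<'E'
from h import *
c=eyes.capture("wrist");cv2.imwrite("pics/w9.png",c["pixels"][:,:,::-1])
E
```

```text
time_s: 12.12
eef_pos: [391.0, 284.3, 64.0]
ee_rot: [0.611, -0.611, 0.355, -0.356]
force: [-2.3, -0.8, 6.5]
grip_width: 0.598
time_s: 12.7
eef_pos: [391.1, 284.4, 224.2]
ee_rot: [0.612, -0.611, 0.355, -0.356]
force: [-0.0, -0.3, -2.8]
grip_width: 0.598
t 12.7 tcp [391.1 284.4 224.2] tooly [ 0.002  0.001 -1.   ] jaw 29.6 q [ 0.386  0.226  1.631  0.     1.282 -0.131] F [-0.  -0.3 -2.8] g 0.598
tool delta [538.9  -0.8 -81.9]
```

View pics/w9.png

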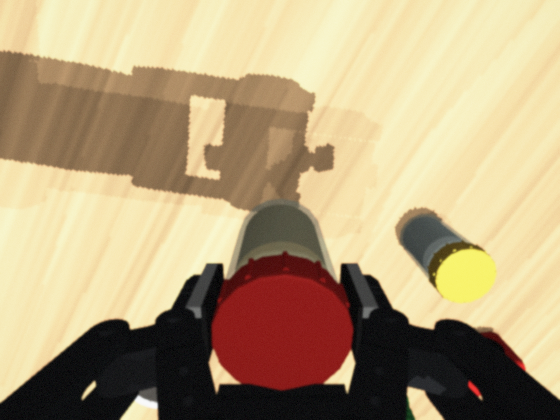

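```bash
python3 -m handwheel '[{"grip":45,"tx":20,"ty":0,"tz":-3,"wx":0,"wy":0,"wz":0},{"grip":45,"tx":37,"ty":0,"tz":-6,"wx":0,"wy":0,"wz":0},{"grip":45,"tx":37,"ty":0,"tz":-6,"wx":0,"wy":0,"wz":0},{"grip":45,"tx":37,"ty":0,"tz":-6,"wx":0,"wy":0,"wz":0},{"grip":45,"tx":37,"ty":0,"tz":-6,"wx":0,"wy":0,"wz":0},{"grip":45,"tx":37,"ty":0,"tz":-6,"wx":0,"wy":0,"wz":0},{"grip":45,"tx":37,"ty":0,"tz":-6,"wx":0,"wy":0,"wz":0},{"grip":45,"tx":37,"ty":0,"tz":-6,"wx":0,"wy":0,"wz":0},{"grip":45,"tx":37,"ty":0,"tz":-6,"wx":0,"wy":0,"wz":0},{"grip":45,"tx":37,"ty":0,"tz":-6,"wx":0,"wy":0,"wz":0}]'
python3 -m handwheel '[{"grip":45,"tx":37,"ty":0,"tz":-6,"wx":0,"wy":0,"wz":0},{"grip":45,"tx":37,"ty":0,"tz":-6,"wx":0,"wy":0,"wz":0},{"grip":45,"tx":37,"ty":0,"tz":-6,"wx":0,"wy":0,"wz":0},{"grip":45,"tx":37,"ty":0,"tz":-6,"wx":0,"wy":0,"wz":0},{"grip":45,"tx":25,"ty":0,"tz":0,"wx":0,"wy":0,"wz":0},{"grip":45,"tx":10,"ty":0,"tz":0,"wx":0,"wy":0,"wz":0},{"grip":45,"tx":0,"ty":0,"tz":0,"wx":0,"wy":0,"wz":0},{"grip":45,"tx":0,"ty":0,"tz":0,"wx":0,"wy":0,"wz":0}]'
python3 d.py 586.4 -224.5 69
python3 - <<'E'
from h import *
c=eyes.capture("wrist");cv2.imwrite("pics/w10.png",c["pixels"][:,:,::-1]);np.savez("w10.npz",**c)
E
```

```text
time_s: 13.58
eef_pos: [515.4, -52.5, 221.3]
ee_rot: [-0.611, 0.611, -0.357, 0.354]
force: [0.5, 0.0, -2.3]
grip_width: 0.599
time_s: 14.25
eef_pos: [584.8, -221.4, 221.1]
ee_rot: [0.611, -0.611, 0.357, -0.354]
force: [-0.6, -0.4, -2.2]
grip_width: 0.596
t 14.25 tcp [ 584.8 -221.4  221.1] tooly [-0.003  0.002 -1.   ] jaw 29.6 q [-0.549  0.548  1.177  0.     1.421 -1.066] F [-0.6 -0.4 -2.2] g 0.596
tool delta [4.000e+00 1.521e+02 1.000e-01]
```

View pics/w10.png

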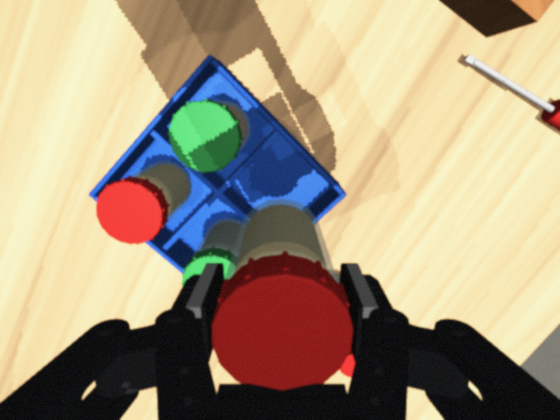

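```bash
python3 - <<'E'
from h import *
c=dict(np.load("w10.npz"))
L,T,Rr=[back(c,p,50) for p in ((90,194.5),(211,56),(346,194.5))]; print(L.round(1),T.round(1),Rr.round(1),((L+Rr)/2).round(1),back(c,(282,329),258).round(1))
E
python3 -m handwheel '[{"grip":45,"tx":3.8,"ty":10,"tz":0,"wx":0,"wy":0,"wz":0},{"grip":45,"tx":0,"ty":30,"tz":0,"wx":0,"wy":0,"wz":0},{"grip":45,"tx":0,"ty":30,"tz":0,"wx":0,"wy":0,"wz":0},{"grip":45,"tx":0,"ty":20,"tz":0,"wx":0,"wy":0,"wz":0},{"grip":45,"tx":0,"ty":0,"tz":0,"wx":0,"wy":0,"wz":0},{"grip":45,"tx":0,"ty":0,"tz":0,"wx":0,"wy":0,"wz":0}]'
python3 d.py 586.4 -224.5 69
```

```text
[ 434.5 -312.2   50. ] [ 479.5 -151.3   50. ] [ 639.8 -195.6   50. ] [ 537.1 -253.9   50. ] [ 585.8 -220.2  258. ]
time_s: 14.8
eef_pos: [587.0, -224.3, 132.8]
ee_rot: [0.611, -0.611, 0.356, -0.355]
force: [0.7, -0.4, -0.3]
grip_width: 0.595
t 14.8 tcp [ 587.  -224.3  132.8] tooly [-0.001  0.001 -1.   ] jaw 29.7 q [-0.551  0.624  1.288  0.     1.232 -1.069] F [ 0.7 -0.4 -0.3] g 0.595
tool delta [-0.  63.8 -0.6]
```

```bash
python3 -m handwheel '[{"grip":45,"tx":0.5,"ty":20,"tz":0,"wx":0,"wy":0,"wz":0},{"grip":45,"tx":0,"ty":20,"tz":0,"wx":0,"wy":0,"wz":0},{"grip":45,"tx":0,"ty":13,"tz":0,"wx":0,"wy":0,"wz":0},{"grip":45,"tx":0,"ty":5,"tz":0,"wx":0,"wy":0,"wz":0},{"grip":45,"tx":0,"ty":3,"tz":0,"wx":0,"wy":0,"wz":0},{"grip":45,"tx":0,"ty":1,"tz":0,"wx":0,"wy":0,"wz":0},{"grip":45,"tx":0,"ty":0,"tz":0,"wx":0,"wy":0,"wz":0},{"grip":45,"tx":0,"ty":0,"tz":0,"wx":0,"wy":0,"wz":0}]'
python3 -m handwheel '[{"grip":45,"tx":0,"ty":1,"tz":0,"wx":0,"wy":0,"wz":0},{"grip":45,"tx":0,"ty":0,"tz":0,"wx":0,"wy":0,"wz":0},{"grip":45,"tx":0,"ty":0,"tz":0,"wx":0,"wy":0,"wz":0}]'
python3 -m handwheel '[{"grip":45,"tx":0,"ty":1,"tz":0,"wx":0,"wy":0,"wz":0},{"grip":45,"tx":0,"ty":0,"tz":0,"wx":0,"wy":0,"wz":0}]'
```

```text
time_s: 15.47
eef_pos: [588.1, -225.7, 72.6]
ee_rot: [-0.611, 0.611, -0.355, 0.356]
force: [-0.0, -0.1, -1.7]
grip_width: 0.597
time_s: 15.72
eef_pos: [587.6, -225.5, 70.5]
ee_rot: [0.611, -0.611, 0.355, -0.356]
force: [-0.2, 0.6, -2.2]
grip_width: 0.594
time_s: 15.88
eef_pos: [587.5, -225.4, 69.2]
ee_rot: [-0.611, 0.611, -0.356, 0.355]
force: [0.3, -0.4, -2.0]
grip_width: 0.595
```

```bash
python3 -m handwheel '[{"grip":45,"tx":0,"ty":1,"tz":0,"wx":0,"wy":0,"wz":0},{"grip":45,"tx":0,"ty":0,"tz":0,"wx":0,"wy":0,"wz":0},{"grip":45,"tx":0,"ty":0,"tz":0,"wx":0,"wy":0,"wz":0}]'
python3 -m handwheel '[{"grip":45,"tx":0,"ty":0.7,"tz":0,"wx":0,"wy":0,"wz":0},{"grip":45,"tx":0,"ty":0,"tz":0,"wx":0,"wy":0,"wz":0},{"grip":45,"tx":0,"ty":0,"tz":0,"wx":0,"wy":0,"wz":0}]'
```

```text
time_s: 16.13
eef_pos: [587.7, -225.7, 69.1]
ee_rot: [-0.611, 0.611, -0.355, 0.356]
force: [-2.8, 0.4, 5.3]
grip_width: 0.593
time_s: 16.38
eef_pos: [587.8, -225.8, 69.0]
ee_rot: [-0.611, 0.611, -0.355, 0.356]
force: [-4.9, 0.2, 10.3]
grip_width: 0.596
```

Contact made at 10 N. Releasing and rising.

```bash
python3 -m handwheel '[{"grip":60,"tx":0,"ty":0,"tz":0,"wx":0,"wy":0,"wz":0},{"grip":70,"tx":0,"ty":0,"tz":0,"wx":0,"wy":0,"wz":0},{"grip":72,"tx":0,"ty":0,"tz":0,"wx":0,"wy":0,"wz":0},{"grip":72,"tx":0,"ty":0,"tz":0,"wx":0,"wy":0,"wz":0},{"grip":72,"tx":0,"ty":0,"tz":0,"wx":0,"wy":0,"wz":0}]'
python3 -m handwheel '[{"grip":72,"tx":0,"ty":-15,"tz":0,"wx":0,"wy":0,"wz":0},{"grip":72,"tx":0,"ty":-30,"tz":0,"wx":0,"wy":0,"wz":0},{"grip":72,"tx":0,"ty":-38,"tz":0,"wx":0,"wy":0,"wz":0},{"grip":72,"tx":0,"ty":-38,"tz":0,"wx":0,"wy":0,"wz":0},{"grip":72,"tx":0,"ty":-38,"tz":0,"wx":0,"wy":0,"wz":0},{"grip":72,"tx":0,"ty":-20,"tz":0,"wx":0,"wy":0,"wz":0},{"grip":72,"tx":0,"ty":0,"tz":0,"wx":0,"wy":0,"wz":0},{"grip":72,"tx":0,"ty":0,"tz":0,"wx":0,"wy":0,"wz":0}]'
python3 d.py 651 27 250
python3 - <<'E'
from h import *
c=eyes.capture("wrist");cv2.imwrite("pics/w11.png",c["pixels"][:,:,::-1]);np.savez("w11.npz",**c)
c=eyes.capture("scene");cv2.imwrite("pics/s11.png",cv2.resize(c["pixels"][100:250,100:300,::-1],None,fx=4,fy=4))
E
```

```text
time_s: 16.8
eef_pos: [587.5, -225.4, 67.4]
ee_rot: [0.611, -0.611, 0.356, -0.355]
force: [-0.6, 1.1, 0.5]
grip_width: 0.847
time_s: 17.47
eef_pos: [587.7, -225.5, 247.1]
ee_rot: [-0.611, 0.611, -0.355, 0.356]
force: [-0.3, 0.1, -0.4]
grip_width: 0.839
t 17.47 tcp [ 587.7 -225.5  247.1] tooly [ 0.001 -0.001 -1.   ] jaw 29.6 q [-0.552  0.541  1.121  0.     1.478 -1.069] F [-0.3  0.1 -0.4] g 0.839
tool delta [-188.2   -3.   179.8]
```

View pics/w11.png

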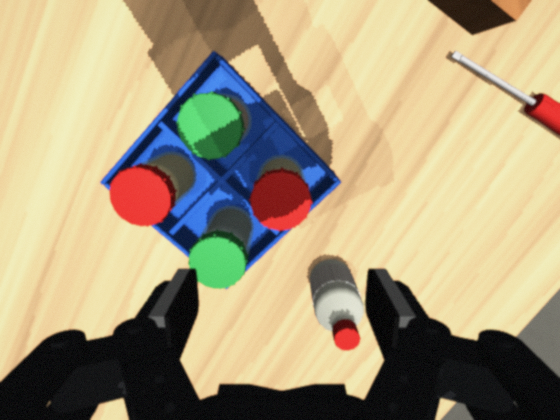

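View pics/s11.png

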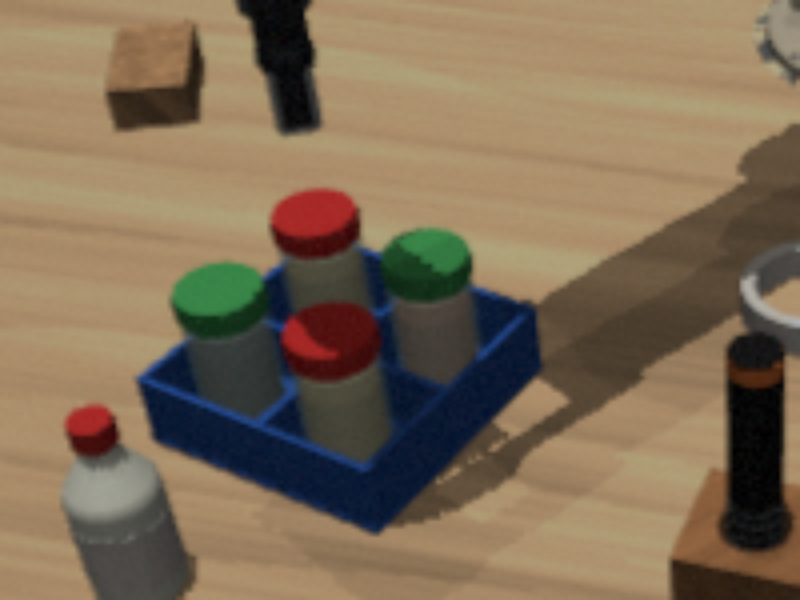

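```bash
python3 - <<'E'
from h import *
from scipy.optimize import least_squares
c=dict(np.load("w11.npz")); print(back(c,(281,199),105).round(1),back(c,(142,196),105).round(1))
D=[(174,-495.3,231.2,-1.456,.313,1.498),(457.7,116.9,231.4,.001,.197,1.648),(453.3,122.9,63.3,.014,.4135,1.862),(484.9,-277.4,221,-.729,.396,1.408),(486,-281.9,79.6,-.734,.553,1.565),(391.7,277.1,225,.371,.219,1.637),(393.2,281.9,63.9,.379,.435,1.815),(584.8,-221.4,221.1,-.549,.548,1.177),(587,-224.3,132.8,-.551,.624,1.288),(587.7,-225.5,247.1,-.552,.541,1.121)]
D=np.array(D)
r=D[:,0]*np.cos(D[:,3])+D[:,1]*np.sin(D[:,3]); off=-D[:,0]*np.sin(D[:,3])+D[:,1]*np.cos(D[:,3]); print(off.round(1))
q2,q3=D[:,4],D[:,5]
f=lambda p: np.r_[p[0]+p[1]*np.sin(q2)+p[2]*np.sin(q2+q3+p[3])-r, p[4]+p[1]*np.cos(q2)+p[2]*np.cos(q2+q3+p[3])-D[:,2]]
for x0 in ([0,400,400,0,-100],[0,600,500,-.2,-100]):
    s=least_squares(f,x0); print(s.x.round(3),abs(s.fun).max())
g=lambda p: f([0,p[0],p[1],0,p[2]]); s=least_squares(g,[400,400,-100]); print(s.x,abs(s.fun).max())
E
```

```text
[ 589.5 -226.6  105. ] [ 486.9 -281.8  105. ]
[116.1 116.4 116.5 116.1 116.2 116.2 116.4 116.3 116.2 116.2]
[ 2.49400e+00  4.38350e+02  3.96706e+02  9.80000e-02 -5.43170e+01] 1.5096431613708745
[ 2.49400e+00  4.38350e+02  3.96706e+02  9.80000e-02 -5.43170e+01] 1.509642876622351
[428.6128725  387.82641048 -83.52073227] 12.782022107380556
```

Both red jars stand upright in opposite cells, about 2 mm off the cell centres, and the torch is untouched. Now over the torch, turning the jaws to the arm plane.

```bash
python3 -m handwheel '[{"grip":72,"tx":-15,"ty":0,"tz":14,"wx":0,"wy":0,"wz":0},{"grip":72,"tx":-26,"ty":0,"tz":25,"wx":0,"wy":0,"wz":0},{"grip":72,"tx":-26,"ty":0,"tz":25,"wx":0,"wy":0,"wz":0},{"grip":72,"tx":-26,"ty":0,"tz":25,"wx":0,"wy":0,"wz":0},{"grip":72,"tx":-26,"ty":0,"tz":25,"wx":0,"wy":0,"wz":0},{"grip":72,"tx":-26,"ty":0,"tz":25,"wx":0,"wy":0,"wz":0},{"grip":72,"tx":-26,"ty":0,"tz":25,"wx":0,"wy":0,"wz":0},{"grip":72,"tx":-15,"ty":0,"tz":15,"wx":0,"wy":0,"wz":0},{"grip":72,"tx":0,"ty":0,"tz":0,"wx":0,"wy":0,"wz":0},{"grip":72,"tx":0,"ty":0,"tz":0,"wx":0,"wy":0,"wz":0}]'
python3 -m handwheel '[{"grip":72,"tx":0,"ty":0,"tz":0,"wx":0,"wy":0.1,"wz":0},{"grip":72,"tx":0,"ty":0,"tz":0,"wx":0,"wy":0.11,"wz":0},{"grip":72,"tx":0,"ty":0,"tz":0,"wx":0,"wy":0.11,"wz":0},{"grip":72,"tx":0,"ty":0,"tz":0,"wx":0,"wy":0.11,"wz":0},{"grip":72,"tx":0,"ty":0,"tz":0,"wx":0,"wy":0.11,"wz":0},{"grip":72,"tx":0,"ty":0,"tz":0,"wx":0,"wy":0.11,"wz":0},{"grip":72,"tx":0,"ty":0,"tz":0,"wx":0,"wy":0,"wz":0},{"grip":72,"tx":0,"ty":0,"tz":0,"wx":0,"wy":0,"wz":0}]'
python3 d.py 651 27 126
python3 - <<'E'
from h import *
c=eyes.capture("wrist");cv2.imwrite("pics/w12.png",c["pixels"][:,:,::-1]);np.savez("w12.npz",**c)
E
```

```text
time_s: 18.4
eef_pos: [650.9, 25.5, 244.8]
ee_rot: [-0.611, 0.612, -0.356, 0.354]
force: [-0.2, 0.6, 0.4]
grip_width: 0.84
time_s: 19.07
eef_pos: [651.0, 23.5, 245.9]
ee_rot: [0.466, -0.467, 0.532, -0.531]
force: [-0.0, 0.5, -0.1]
grip_width: 0.844
t 19.07 tcp [651.   23.5 245.9] tooly [-0.001 -0.    -1.   ] jaw -7.5 q [-0.143  0.597  1.034 -0.     1.511 -0.012] F [-0.   0.5 -0.1] g 0.844
tool delta [ -3.5 119.9  -0.3]
```

View pics/w12.png

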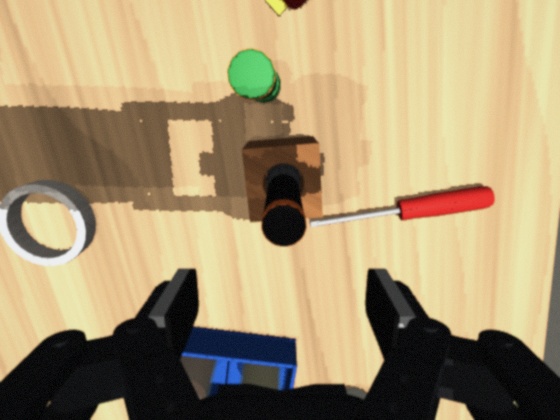

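The torch tail is at (285,225) and upright; its base at (284,182) sits in the block. The green look-alike is at (252,75).

```bash
python3 - <<'E'
from h import *
c=dict(np.load("w12.npz")); s,R=st()
for uv,z in (((285,225),185),((284,180),70),((252,74),170)):
    p=back(c,uv,z); print(p.round(1),(R.T@(p-s["eef_pos"])).round(1))
E
```

```text
[653.8  28.1 185. ] [-4.7 61.1  2.3]
[654.3  30.9  70. ] [ -7.5 176.1   2.4]
[646.2 117.7 170. ] [-92.5  76.1 -16.9]
```

```bash
python3 -m handwheel '[{"grip":72,"tx":-4.5,"ty":10,"tz":2,"wx":0,"wy":0,"wz":0},{"grip":72,"tx":0,"ty":25,"tz":0,"wx":0,"wy":0,"wz":0},{"grip":72,"tx":0,"ty":25,"tz":0,"wx":0,"wy":0,"wz":0},{"grip":72,"tx":0,"ty":0,"tz":0,"wx":0,"wy":0,"wz":0},{"grip":72,"tx":0,"ty":0,"tz":0,"wx":0,"wy":0,"wz":0}]'
python3 d.py 653 28 126
python3 - <<'E'
from h import *
c=eyes.capture("wrist");cv2.imwrite("pics/w13.png",c["pixels"][:,:,::-1]);np.savez("w13.npz",**c)
E
```

```text
time_s: 19.53
eef_pos: [653.4, 29.1, 185.5]
ee_rot: [0.465, -0.467, 0.533, -0.531]
force: [0.2, 0.0, 0.3]
grip_width: 0.843
t 19.53 tcp [653.4  29.1 185.5] tooly [-0.003  0.    -1.   ] jaw -7.6 q [-0.134  0.638  1.123  0.     1.384 -0.003] F [0.2 0.  0.3] g 0.843
tool delta [ 1.1 59.5 -0.1]
```

View pics/w13.png

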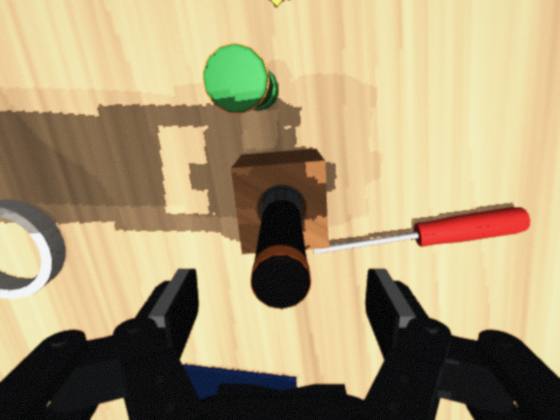

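```bash
python3 - <<'E'
from h import *
c=dict(np.load("w13.npz")); s,R=st()
p=back(c,(281,283),185); print(p.round(1),(R.T@(p-s["eef_pos"])).round(1))
E
python3 -m handwheel '[{"grip":72,"tx":0,"ty":20,"tz":0,"wx":0,"wy":0,"wz":0},{"grip":72,"tx":0,"ty":25,"tz":0,"wx":0,"wy":0,"wz":0},{"grip":72,"tx":0,"ty":14,"tz":0,"wx":0,"wy":0,"wz":0},{"grip":72,"tx":0,"ty":0,"tz":0,"wx":0,"wy":0,"wz":0},{"grip":72,"tx":0,"ty":0,"tz":0,"wx":0,"wy":0,"wz":0}]'
python3 d.py 653 28 126
python3 - <<'E'
from h import *
c=eyes.capture("wrist");cv2.imwrite("pics/w14.png",c["pixels"][:,:,::-1]);np.savez("w14.npz",**c)
c=eyes.capture("scene");cv2.imwrite("pics/s14.png",cv2.resize(c["pixels"][120:270,220:420,::-1],None,fx=4,fy=4))
E
```

```text
[653.1  27.6 185. ] [ 1.4  2.3 -0.8]
time_s: 20.0
eef_pos: [654.4, 28.8, 129.1]
ee_rot: [-0.466, 0.465, -0.532, 0.532]
force: [-0.2, -0.4, 0.4]
grip_width: 0.842
t 20.0 tcp [654.4  28.8 129.1] tooly [ 0.002 -0.    -1.   ] jaw -7.6 q [-0.134  0.683  1.195  0.     1.262 -0.002] F [-0.2 -0.4  0.4] g 0.842
tool delta [ 1.   3.  -1.3]
```

View pics/w14.png

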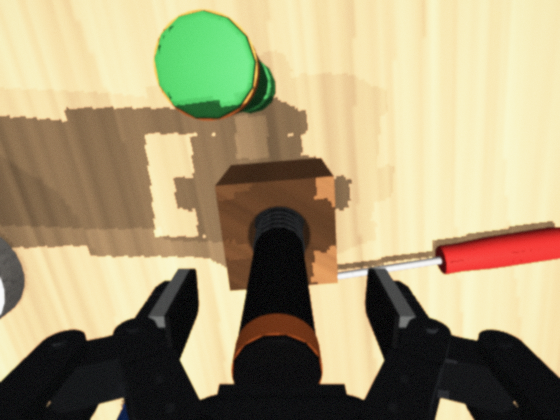

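View pics/s14.png

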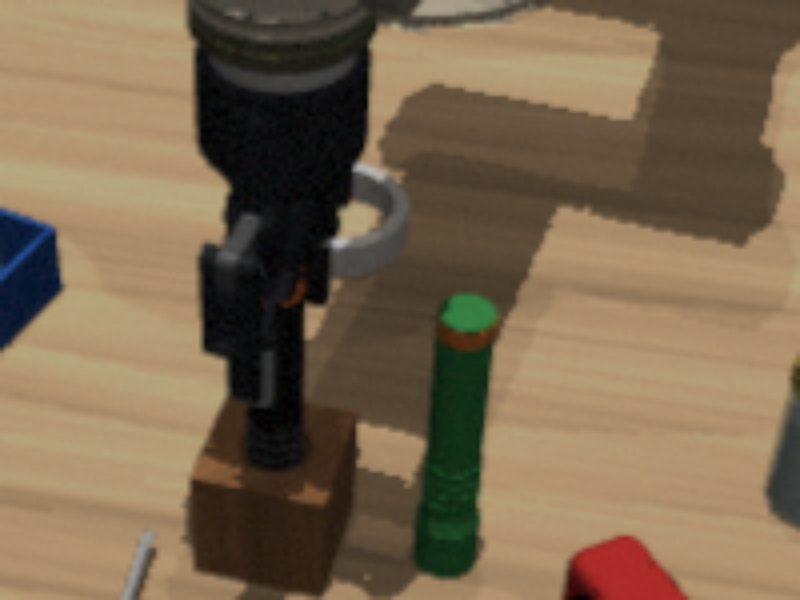

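The fingers straddle the black torch's barrel, with the tail inside the gripper and clear of its body. The green one stands apart. Closing, then drawing straight up.

```bash
python3 -m handwheel '[{"grip":20,"tx":1,"ty":2,"tz":-1,"wx":0,"wy":0,"wz":0},{"grip":20,"tx":0,"ty":0,"tz":0,"wx":0,"wy":0,"wz":0},{"grip":20,"tx":0,"ty":0,"tz":0,"wx":0,"wy":0,"wz":0},{"grip":20,"tx":0,"ty":0,"tz":0,"wx":0,"wy":0,"wz":0},{"grip":20,"tx":0,"ty":0,"tz":0,"wx":0,"wy":0,"wz":0},{"grip":20,"tx":0,"ty":0,"tz":0,"wx":0,"wy":0,"wz":0},{"grip":20,"tx":0,"ty":0,"tz":0,"wx":0,"wy":0,"wz":0},{"grip":20,"tx":0,"ty":0,"tz":0,"wx":0,"wy":0,"wz":0},{"grip":20,"tx":0,"ty":0,"tz":0,"wx":0,"wy":0,"wz":0},{"grip":20,"tx":0,"ty":0,"tz":0,"wx":0,"wy":0,"wz":0}]' 80
python3 d.py 653 28 126
```

```text
time_s: 20.93
eef_pos: [653.0, 28.0, 126.3]
ee_rot: [-0.466, 0.465, -0.532, 0.532]
force: [-0.9, -0.3, 6.7]
grip_width: 0.312
t 20.93 tcp [653.   28.  126.3] tooly [ 0.001 -0.    -1.   ] jaw -7.6 q [-0.136  0.683  1.203 -0.     1.255 -0.003] F [-0.9 -0.3  6.7] g 0.312
tool delta [-0.   0.3  0. ]
```

```bash
python3 -m handwheel '[{"grip":20,"tx":0,"ty":-10,"tz":0,"wx":0,"wy":0,"wz":0},{"grip":20,"tx":0,"ty":-20,"tz":0,"wx":0,"wy":0,"wz":0},{"grip":20,"tx":0,"ty":-25,"tz":0,"wx":0,"wy":0,"wz":0},{"grip":20,"tx":0,"ty":-25,"tz":0,"wx":0,"wy":0,"wz":0},{"grip":20,"tx":0,"ty":-25,"tz":0,"wx":0,"wy":0,"wz":0},{"grip":20,"tx":0,"ty":-25,"tz":0,"wx":0,"wy":0,"wz":0},{"grip":20,"tx":0,"ty":-25,"tz":0,"wx":0,"wy":0,"wz":0},{"grip":20,"tx":0,"ty":-20,"tz":0,"wx":0,"wy":0,"wz":0},{"grip":20,"tx":0,"ty":0,"tz":0,"wx":0,"wy":0,"wz":0},{"grip":20,"tx":0,"ty":0,"tz":0,"wx":0,"wy":0,"wz":0}]'
python3 d.py 470 -65 300
python3 - <<'E'
from h import *
c=eyes.capture("wrist");cv2.imwrite("pics/w15.png",c["pixels"][:,:,::-1]);np.savez("w15.npz",**c)
c=eyes.capture("scene");cv2.imwrite("pics/s15.png",cv2.resize(c["pixels"][90:270,200:420,::-1],None,fx=3.3,fy=3.3));np.savez("s15.npz",**c)
E
```

```text
time_s: 21.77
eef_pos: [652.7, 28.1, 300.5]
ee_rot: [-0.466, 0.466, -0.532, 0.532]
force: [-0.2, -0.6, -2.6]
grip_width: 0.311
t 21.77 tcp [652.7  28.1 300.5] tooly [ 0. -0. -1.] jaw -7.6 q [-0.136  0.588  0.912  0.     1.641 -0.003] F [-0.2 -0.6 -2.6] g 0.311
tool delta [ 116.5    0.4 -168.7]
```

View pics/s15.png

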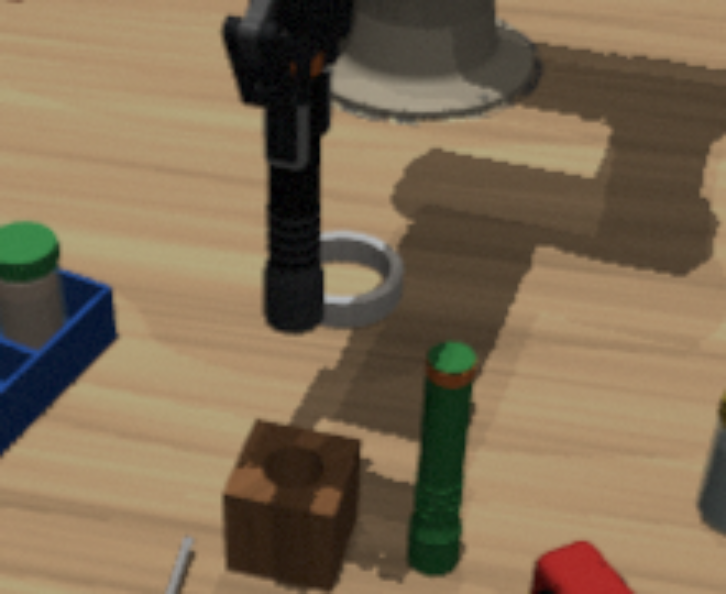

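View pics/w15.png

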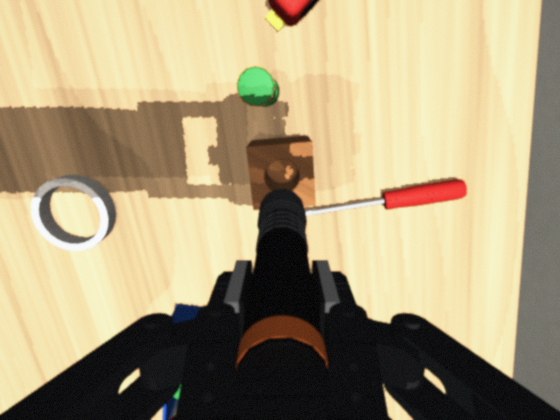

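The torch is drawn clear, hanging lens down, in line with the tool, lens at about 189 mm. Next I move it back toward the base side of the tote, then turn and tilt it.

```bash
python3 -m handwheel '[{"grip":20,"tx":11,"ty":0,"tz":-14,"wx":0,"wy":0,"wz":0},{"grip":20,"tx":21,"ty":0,"tz":-26,"wx":0,"wy":0,"wz":0},{"grip":20,"tx":21,"ty":0,"tz":-26,"wx":0,"wy":0,"wz":0},{"grip":20,"tx":21,"ty":0,"tz":-26,"wx":0,"wy":0,"wz":0},{"grip":20,"tx":21,"ty":0,"tz":-26,"wx":0,"wy":0,"wz":0},{"grip":20,"tx":21,"ty":0,"tz":-26,"wx":0,"wy":0,"wz":0},{"grip":20,"tx":21,"ty":0,"tz":-26,"wx":0,"wy":0,"wz":0},{"grip":20,"tx":21,"ty":0,"tz":-26,"wx":0,"wy":0,"wz":0},{"grip":20,"tx":21,"ty":0,"tz":-26,"wx":0,"wy":0,"wz":0},{"grip":20,"tx":20,"ty":0,"tz":-28,"wx":0,"wy":0,"wz":0}]'
python3 -m handwheel '[{"grip":20,"tx":0,"ty":0,"tz":0,"wx":0,"wy":0.06,"wz":0},{"grip":20,"tx":0,"ty":0,"tz":0,"wx":0,"wy":0.1,"wz":0},{"grip":20,"tx":0,"ty":0,"tz":0,"wx":0,"wy":0.1,"wz":0},{"grip":20,"tx":0,"ty":0,"tz":0,"wx":0,"wy":0.1,"wz":0},{"grip":20,"tx":0,"ty":0,"tz":0,"wx":0,"wy":0.1,"wz":0},{"grip":20,"tx":0,"ty":0,"tz":0,"wx":0,"wy":0.05,"wz":0},{"grip":20,"tx":0,"ty":0,"tz":0,"wx":0,"wy":0,"wz":0},{"grip":20,"tx":0,"ty":0,"tz":0,"wx":0,"wy":0,"wz":0}]'
python3 d.py 379 -136 300
```

```text
time_s: 22.7
eef_pos: [376.6, -136.2, 299.0]
ee_rot: [0.466, -0.466, 0.533, -0.531]
force: [1.1, -1.1, -2.1]
grip_width: 0.308
time_s: 23.37
eef_pos: [378.1, -135.8, 299.6]
ee_rot: [0.317, -0.317, 0.633, -0.631]
force: [-0.4, 0.4, -2.0]
grip_width: 0.312
t 23.37 tcp [ 378.1 -135.8  299.6] tooly [-0.002  0.001 -1.   ] jaw -36.7 q [-0.638 -0.012  1.7    0.     1.455  0.003] F [-0.4  0.4 -2. ] g 0.312
tool delta [-0.4 -0.4  0.8]
```

Position, heading and q6≈0 come out as planned. Tilting outward by 43° in smaller rows.

```bash
python3 -m handwheel '[{"grip":20,"tx":0,"ty":0,"tz":0,"wx":0.05,"wy":0,"wz":0},{"grip":20,"tx":0,"ty":0,"tz":0,"wx":0.09,"wy":0,"wz":0},{"grip":20,"tx":0,"ty":0,"tz":0,"wx":0.09,"wy":0,"wz":0},{"grip":20,"tx":0,"ty":0,"tz":0,"wx":0.09,"wy":0,"wz":0},{"grip":20,"tx":0,"ty":0,"tz":0,"wx":0.05,"wy":0,"wz":0},{"grip":20,"tx":0,"ty":0,"tz":0,"wx":0,"wy":0,"wz":0}]'
python3 -m handwheel '[{"grip":20,"tx":0,"ty":0,"tz":0,"wx":0.05,"wy":0,"wz":0},{"grip":20,"tx":0,"ty":0,"tz":0,"wx":0.09,"wy":0,"wz":0},{"grip":20,"tx":0,"ty":0,"tz":0,"wx":0.09,"wy":0,"wz":0},{"grip":20,"tx":0,"ty":0,"tz":0,"wx":0.09,"wy":0,"wz":0},{"grip":20,"tx":0,"ty":0,"tz":0,"wx":0.06,"wy":0,"wz":0},{"grip":20,"tx":0,"ty":0,"tz":0,"wx":0,"wy":0,"wz":0},{"grip":20,"tx":0,"ty":0,"tz":0,"wx":0,"wy":0,"wz":0}]'
cat > aim.py <<'E'
from h import *
s,R=st(); y=R[:,1]; p=s["eef_pos"]; A=np.array([537,-253.5,55])
l=p+111*y; k=(A-l)@y; print("tilt",np.degrees(np.arccos(-y[2])).round(1),"lens",l.round(1),"ahead",k.round(1),"miss(tool)",(R.T@(A-l)).round(1))
E
python3 d.py 379 -136 266; python3 aim.py
```

```text
time_s: 23.87
eef_pos: [377.4, -135.0, 299.8]
ee_rot: [-0.37, 0.253, -0.505, 0.738]
force: [-0.2, -0.0, -1.4]
grip_width: 0.308
time_s: 24.45
eef_pos: [378.3, -136.0, 300.2]
ee_rot: [-0.41, 0.18, -0.358, 0.819]
force: [-0.1, -0.2, -2.0]
grip_width: 0.311
t 24.45 tcp [ 378.3 -136.   300.2] tooly [ 0.543 -0.407 -0.734] jaw -36.8 q [-0.635 -0.396  2.171 -0.01   0.621  0.013] F [-0.1 -0.2 -2. ] g 0.311
tool delta [ -0.4  25.5 -22.9]
tilt 42.8 lens [ 438.7 -181.2  218.8] ahead 203.1 miss(tool) [ -1.1 203.1 -21.6]
```

```bash
python3 -m handwheel '[{"grip":20,"tx":0,"ty":6,"tz":-6,"wx":0,"wy":0,"wz":0},{"grip":20,"tx":0,"ty":9,"tz":-8,"wx":0,"wy":0,"wz":0},{"grip":20,"tx":-1,"ty":6,"tz":-6,"wx":0,"wy":0,"wz":0},{"grip":20,"tx":0,"ty":0,"tz":0,"wx":0,"wy":0,"wz":0},{"grip":20,"tx":0,"ty":0,"tz":0,"wx":0,"wy":0,"wz":0},{"grip":20,"tx":0,"ty":0,"tz":0,"wx":0,"wy":0,"wz":0}]'
python3 d.py 379 -136 266; python3 aim.py
python3 - <<'E'
from h import *
for n in ("wrist","scene","top"):
    c=eyes.capture(n);cv2.imwrite(f"pics/{n}16.png",c["pixels"][:,:,::-1])
    s,R=st(); y=R[:,1]; p=s["eef_pos"]
    print(n,"lens",proj(c,p+111*y).round(0),"tail",proj(c,p-59*y).round(0),"aim",proj(c,(537,-253.5,55)).round(0))
E
```

```text
time_s: 24.95
eef_pos: [379.3, -135.5, 272.4]
ee_rot: [-0.41, 0.179, -0.357, 0.82]
force: [0.3, -0.8, -1.1]
grip_width: 0.308
t 24.95 tcp [ 379.3 -135.5  272.4] tooly [ 0.545 -0.409 -0.732] jaw -36.8 q [-0.63  -0.366  2.229 -0.018  0.529  0.024] F [ 0.3 -0.8 -1.1] g 0.308
tool delta [ 0.6  4.7 -4.3]
tilt 43.0 lens [ 439.8 -180.8  191.2] ahead 182.3 miss(tool) [-1.000e-01  1.823e+02 -4.000e+00]
wrist lens [282. 208.] tail [283. 378.] aim [279. 165.]
scene lens [221. 115.] tail [259.  49.] aim [185. 183.]
top lens [361. 276.] tail [336. 324.] aim [380. 238.]
```

View pics/wrist16.png

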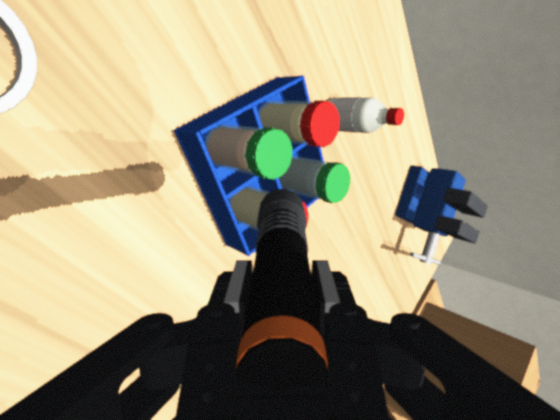

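View pics/scene16.png

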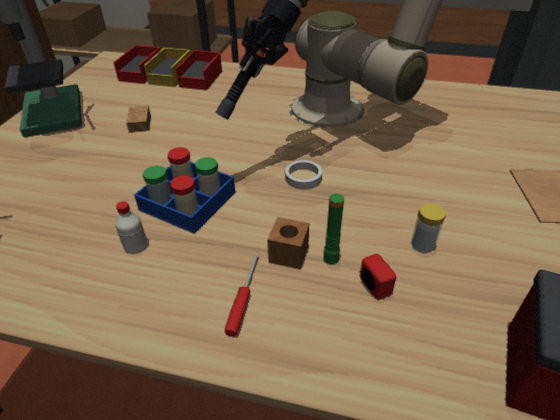

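View pics/top16.png

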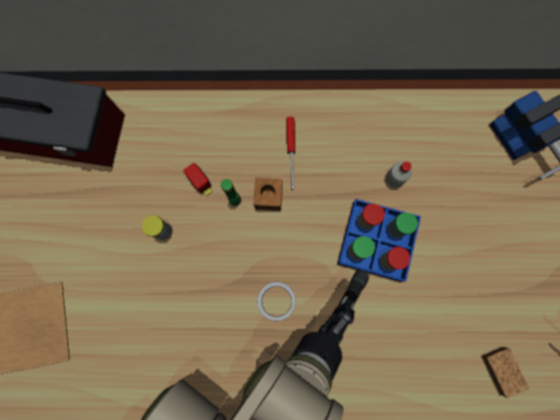

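All views agree. The torch's lens end is at scene (224,110) and top (361,277), pointing at the tote's middle at top (380,238). All four jars are upright and the bystanders are where they started. One settling check, then I hand in.

```bash
python3 -m handwheel '[{"grip":20,"tx":0,"ty":0,"tz":0,"wx":0,"wy":0,"wz":0},{"grip":20,"tx":0,"ty":0,"tz":0,"wx":0,"wy":0,"wz":0},{"grip":20,"tx":0,"ty":0,"tz":0,"wx":0,"wy":0,"wz":0},{"grip":20,"tx":0,"ty":0,"tz":0,"wx":0,"wy":0,"wz":0},{"grip":20,"tx":0,"ty":0,"tz":0,"wx":0,"wy":0,"wz":0}]'; python3 aim.py; python3 -c "
from rig import ctrl
print(ctrl.finish_job())"
```

```text
time_s: 25.52
eef_pos: [378.8, -135.1, 271.6]
ee_rot: [-0.41, 0.178, -0.357, 0.82]
force: [0.0, 0.1, -1.8]
grip_width: 0.309
tilt 43.0 lens [ 439.4 -180.4  190.4] ahead 182.2 miss(tool) [ -0.  182.2  -3.1]
the job is handed in; nothing more can be done
None
```

I set both red-lidded jars down and released them in the two empty tote cells, then drew the black torch straight up out of its block. I handed the job in at 25.5 s with the torch still held; the hand-in gives no verdict.

- **Jars:** both look upright in the last pictures. When I measured them after release, they were about 1–3 mm off their cell centres.
- **Torch:** it is tilted 43° from upright, lens down at about 190 mm, roughly 85 mm above the lids. The beam line passes about 3 mm from the tote's middle, with the lens 182 mm short of it. The gripper holds at an 80 N setting. The angle and aim are worked out from the tool pose, taking the torch as in line with the tool.
- **Everything else:** nothing looked moved in the final scene and top views.
- **Disagreements:** the scene camera put things up to about 10 mm farther out than the top and wrist cameras, so I relied on those two. In the final scene view the lens appeared about 6 pixels from where I predicted. No check failed.

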